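# Show the tea tumbler's mouth to the inspection camera

## Task

Lay the slim upright steel tea tumbler on its side in the wooden V cradle, resting on both saddles, and let go of it; then take it up again out of the cradle and hold it in the air, level, with its open mouth facing the inspection camera's lens squarely, centred on the lens and 8 cm away from it, so that the inside can be checked. Finish while holding it still there: do not put it down or let go. Do not let the tumbler fall over on the table, do not bump the camera, and leave everything else on the table where it is.

Things in the scene. Friction and masses are not known exactly. Their poses are not given: they have to be found in the camera images.
- tumbler: slim straight stainless tumbler, 48 mm in diameter, 130 mm tall, wall 3 mm, 0.11 to 0.23 kg, open at the top, a darker band round its foot; loose, upright at the start. Origin: centre of its underside; z runs along it towards the mouth. The other steel vessel beside it is a short wide cup (leave it); which of the two is nearer the robot varies
- tumbler_mid (a point): point on the tumbler's axis halfway along it, 65 mm from either end; same axes as the tumbler
- tumbler_mouth (a point): centre of the tumbler's open mouth, on its axis, 130 mm from the underside; same axes as the tumbler
- cradle: fixed wooden V cradle: base 70 (x) by 120 (y) by 10 mm with two 90-degree V saddles, 14 mm thick, 52 mm wide, centred 45 mm either side of the middle along y; 76 mm free between them. The groove runs along its own y; V bottom 51 mm, saddle tips 73 mm above the table. A tumbler lying in it has its axis at 85 mm and may point either way. Origin: centre of the underside; z up
- cradle_rest (a point): point 85 mm above the middle of the cradle's underside, where the tumbler's middle should be when it lies in the cradle; same axes as the cradle
- camera_stand: the inspection camera's fixed stand: a disc foot of radius 55 mm and an upright post 16 mm thick and 342 mm tall. Origin: centre of the foot's underside; z up. The camera looks along the stand's own -x
- camera_lens (a point): centre of the front face of the lens barrel (38 mm in diameter), 75 mm ahead of the post; the camera looks level along this frame's own -x; z up. Its head is 70 mm wide and 50 mm high; its fixed height varies: lens 200 to 280 mm above the table. The tumbler's mouth belongs 80 mm ahead of this point, its foot farther away
- plate: the white plate, 180 mm across and about 20 mm high, with three small crank lures lying on it; origin at the centre of its underside; leave it
- lure_a: crank lure, 70 mm long, lying on the plate; origin under its middle; leave it
- lure_b: crank lure, 55 mm long, lying on the plate; origin under its middle; leave it
- lure_c: crank lure, 60 mm long, lying on the plate; origin under its middle; leave it
- cup: short wide steel cup, 76 mm across and 60 mm high; origin at the centre of its underside; leave it
- fish_gripper: steel fish gripper with a rubber handle, 220 mm long and 22 mm high, lying on the table with its length along its own x; origin near its middle; leave it
- tea_tin: squat steel tin, 68 mm across and 68 mm high; origin at the centre of its underside; leave it
Not all that is in view belongs to the job. Of the things that look like the cradle, the largest one is meant.

How it is judged:
On the way:
1. the tumbler lies on its side in the cradle, on both saddles, let go and at rest (angle between the z axis of tumbler and the y axis of cradle, either way round below 0.12 rad and y of tumbler_mid in the frame of cradle_rest between -0.025 and 0.025 m and x of tumbler_mid in the frame of cradle_rest between -0.008 and 0.008 m and z of tumbler_mid in the frame of cradle_rest between -0.006 and 0.006 m and contact force between tumbler and the arm below 0.1 N and contact force between tumbler and the fingers below 0.1 N and linear speed of tumbler below 0.03 m/s), for 0.2 s.
At the end, for the whole second after the job is handed in: The fingers hold the tumbler in the air, still, touching neither cradle nor camera: its mouth faces the lens, 55 to 105 mm ahead of it and within 18 mm of the lens axis sideways and in height; its axis is within 0.2 rad of the lens axis, and its foot is farther from the lens than its mouth (x of tumbler_mouth in the frame of camera_lens between -0.105 and -0.055 m and y of tumbler_mouth in the frame of camera_lens between -0.018 and 0.018 m and z of tumbler_mouth in the frame of camera_lens between -0.018 and 0.018 m and x of tumbler in the frame of camera_lens below -0.15 m and angle between the z axis of tumbler and the x axis of camera_lens, either way round below 0.2 rad and contact force between tumbler and the fingers above 1 N and contact force between tumbler and cradle below 0.1 N and contact force between tumbler and camera_stand below 0.1 N and height (world z) of tumbler_mid above 0.15 m and linear speed of tumbler below 0.03 m/s and angular speed of tumbler below 0.2 rad/s); the arm keeps its last pose, push and grip.
It fails at once if the tumbler fell over on the table (angle between tumbler's own z axis and vertical above 1.2 rad and height (world z) of tumbler_mid below 0.045 m).
It fails at once if the camera was bumped (contact force between camera_stand and the arm above 3 N or contact force between camera_stand and the fingers above 3 N or contact force between camera_stand and tumbler above 3 N).
It fails at once if something else on the table was moved (distance of any of plate, lure_a, lure_b, lure_c, cup, fish_gripper, tea_tin from where it was at the start of the episode above 0.03 m).
It also fails if it takes over 51 s, if anything falls off the work surface, if the arm or the gripper's body presses on something with over 40 N, if the wrist force passes 120 N, or if a joint passes its speed limit or range.

## Robot

A 6-joint arm with a two-finger parallel gripper is mounted at the origin on the work surface. World frame = base frame: x ahead of the robot, y to its left, z up, the work surface at z = 0. Lengths are in m, angles in rad, forces in N, time in s.
With the tool pointing down it reaches from about 0.35 to 0.975 m from the base axis. Payload 4.9 kg.
Tool frame: the origin (TCP) lies on the centre line of the jaws, within the pads' length; the fingertips stand 14 mm ahead of it and the grasp point (between the pads) lies 5 mm behind it; y points along the fingers, z is the direction in which the jaws open and shut, and the axes are right-handed (so a half turn about y gives the same grasp; the last joint's range is limited). The gripper opens to 85 mm and grips with 20 to 120 N. Pads are 22 mm wide; open, the fingers measure 114 mm over their backs; the gripper's body (76 mm by 85 mm) begins 54 mm behind the grasp point. The pads swing forward as they close: fully open they stand 13 mm farther back than shut.
Start: joints at [-0.119, 0.053, 1.613, -0, 1.476, -0.119], TCP at [0.625, 0, 0.245] pointing down, gripper open.
Joint ranges: [-3.01, 3.01], [-1.01, 2.22], [0.06, 2.58], [-1.02, 4.17], [0.09, 2.62], [-3.14, 3.14]. Speed limits (rad/s): [2.57, 2.57, 3.14, 3.14, 3.14, 3.14].

## Interface

Orientations are given as a rotation vector (axis times angle).
In Python, from station import ctrl gives the robot as it stands.
- The arm moves only by the tool servo_tool, never from a script. Its arguments are lists of equal length, an entry for each row: "delta_pos": the shift along the tool's x, y, z in m, a list of three; "dr": the turn, a rotation vector about the tool's x, y, z in degrees, a list of three; "grip": the opening, from 0 (shut) to 1 (fully open). In form: {"delta_pos": [[x, y, z], ...], "dr": [[rx, ry, rz], ...], "grip": [grip, ...]}. A call has 1 to 5 rows; each row shifts and turns the pose as measured when the row begins, along the tool's axes as they then stand; what a row does not reach is not made up. A row lasts 1/8 s, in which the tool goes at most 62.5 mm and 10.7 degrees, less where a joint would pass 70% of its speed; a pose out of reach is approached as far as the arm can. A call is refused whole if a number of a shift passes 0.0625 or a number of a turn 10.7, either way. A call with a gripper value outside its range is refused whole. The fingers move at their own pace and stop on an object; "grip_force" is the grip in N (left out, the last holds). Time passes only in rows, so rows that do not move let the fingers close. It gives the time, the measured TCP pose, the force and the opening at its end, in the units of the state.
- ctrl.get_obs(): the state, without advancing time (a new reading comes with each control period).
- ctrl.get_image(name): name is "scene" or "side" or "wrist"; returns the picture (384x512x3 uint8, red, green, blue); there is no depth.
- ctrl.camera_params(name): a dict with "fovy" (degrees; the focal length in pixels is half the picture's height over the tangent of half this angle, whatever the lens; pixels are square), "cx", "cy" (the principal point, pixels), "eye" and "rotation" of the camera in the world. Camera axes: x right, y down, z forward; pixel columns grow to the right and rows downward; lengths in m; the calibration is good to about 2 mm. The wrist camera is an equidistant fisheye: a pixel r from the principal point sees the ray r / f radians off the axis. A picture is of the moment at which its call begins: read the wrist's pose just before it. camera_params takes no time and is no camera call; for the wrist camera it gives the pose at the moment of the call.
- ctrl.finish_job(): hands the job in, once; it reports no verdict.
Trained networks look in the newest picture that a camera, given by its name, has taken for a name from the list of things; names that differ only in an ending like _2 or _b are one class to them, and where a whole thing is asked for, a point or a joint stands for the part that bears it (a point fixed in the world has none). Each returns a list of dicts, best first, with "score" (0 to 1); they miss things now and then, are a little off and sometimes report something else, mostly with a low value. They report only what shows in the picture. A call takes as long as a camera call. They do not tell look-alikes from the thing itself.
- ctrl.masks_of(camera, label): "pixels" (384x512 bool, what is visible of it) and "extent" ([left, top, right, bottom] in pixels, round what is visible of it).
The state is a dict: "t": time; "q": joint angles; "dq": joint speeds; "effort": joint torques, N m; "tool_pos": TCP position; "tool_rot": TCP orientation; "contact_force": force on the tool from outside, world axes, zero at the start; "wrist_torque": the same for the moment, N m; "opening": finger opening in m.
Only numpy, scipy, OpenCV 4.12 (cv2) and the standard library are available. Lean on these libraries where they do the work, as an engineer would, in place of code of your own. Each camera call takes 0.05 s, during which the arm holds its last target.

## Working session

There is one attempt and no reset: what is moved stays moved. The work goes in short steps, Python scripts to look and compute and a tool call to move; the robot and the scene stay as the last step left them, time stands still between calls to the robot, and variables do not carry over. Pictures are saved under pics/ and viewed, and the job is handed in when it is done.

Besides the shell and the picture viewer there is one more tool, called after "Call:" in YAML: its name, and indented under it one key for each argument. servo_tool: Moves the arm, as the interface text tells. Its arguments: {"type":"object","properties":{"delta_pos":{"type":"array","items":{"type":"array","items":{"type":"number"}}},"dr":{"type":"array","items":{"type":"array","items":{"type":"number"}}},"grip":{"type":"array","items":{"type":"number"}},"grip_force":{"type":"number"}},"required":["delta_pos","dr","grip"]}

```bash
ls; mkdir -p pics; python3 - <<'E'
from station import ctrl
import cv2,numpy as np
print(ctrl.get_obs())
for n in("scene","side","wrist"):
    p=ctrl.camera_params(n); print(n,p)
    cv2.imwrite(f"pics/{n}0.png",ctrl.get_image(n)[:,:,::-1])
E
```

```text
pics
{'t': 0.0, 'q': array([-1.18977464e-01,  5.33835614e-02,  1.61431693e+00,  9.35961576e-06,
        1.47598579e+00, -1.19036302e-01]), 'dq': array([ 6.55463902e-05, -5.02780026e-04,  2.33471732e-04,  4.90879694e-04,
       -5.25707976e-04, -1.23961974e-04]), 'effort': array([ 2.70554956e-04, -3.93670499e+01, -3.70175600e+01, -1.62778279e-04,
        6.93513779e-03, -6.06393527e-06]), 'tool_pos': array([6.24400203e-01, 8.86935341e-05, 2.44032733e-01]), 'tool_rot': array([-1.21056689,  1.21080863, -1.20798397]), 'contact_force': array([ 0.05902163,  0.17072626, -0.84123833]), 'wrist_torque': array([ 0.01459566, -0.00022277,  0.01868653]), 'opening': 0.08561415773139658}
scene {'fovy': 55.57651583503382, 'cx': 253.1798693646554, 'cy': 194.4528501880665, 'eye': array([ 0.9799777 , -0.71887034,  0.94397093]), 'rotation': array([-2.28327081, -0.68949525,  0.26297124])}
side {'fovy': 57.294736901084505, 'cx': 254.95055933328206, 'cy': 191.75044067675267, 'eye': array([ 0.00982267, -0.68600107,  0.58494582]), 'rotation': array([-1.97053481,  0.75193324, -0.44928668])}
wrist {'fovy': 65.70646984690485, 'cx': 252.03119807193318, 'cy': 189.14773047850164, 'eye': array([0.62433669, 0.06959953, 0.37303817]), 'rotation': array([ 2.86403481e+00,  1.59175563e-03, -3.25818944e-03])}
```

View pics/scene0.png

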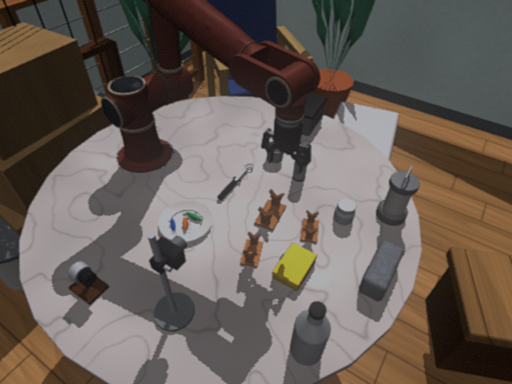

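View pics/side0.png

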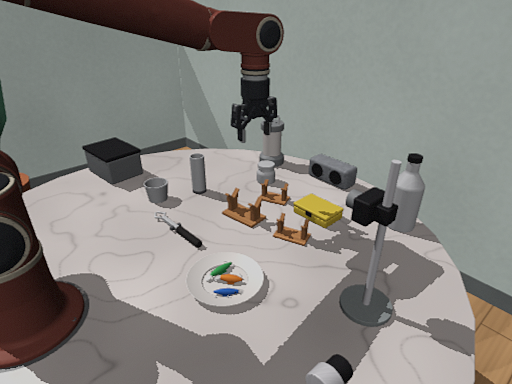

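View pics/wrist0.png

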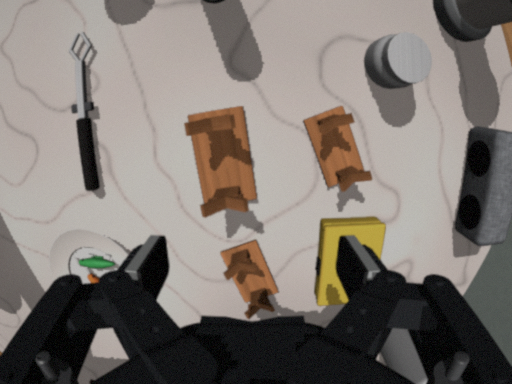

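```bash
cat > h.py <<'E'
from station import ctrl
import cv2,numpy as np
from scipy.spatial.transform import Rotation as R
from scipy.optimize import least_squares
def proj(p,P):
    P=np.atleast_2d(P); c=R.from_rotvec(p['rotation']).inv().apply(P-p['eye'])
    f=192/np.tan(np.radians(p['fovy'])/2)
    if p.get('fish'):
        r=np.hypot(c[:,0],c[:,1]); th=np.arctan2(r,c[:,2]); s=f*th/np.maximum(r,1e-9)
        return np.c_[p['cx']+s*c[:,0],p['cy']+s*c[:,1]]
    return np.c_[p['cx']+f*c[:,0]/c[:,2],p['cy']+f*c[:,1]/c[:,2]]
def ray(p,uv):
    uv=np.atleast_2d(np.asarray(uv,float)); f=192/np.tan(np.radians(p['fovy'])/2)
    d=(uv-[p['cx'],p['cy']])/f
    if p.get('fish'):
        r=np.hypot(*d.T); s=np.sin(r)/np.maximum(r,1e-9); v=np.c_[d*s[:,None],np.cos(r)]
    else: v=np.c_[d,np.ones(len(d))]
    return R.from_rotvec(p['rotation']).apply(v)
def onz(p,uv,z):
    v=ray(p,uv); return p['eye']+v*((z-p['eye'][2])/v[:,2])[:,None]
def par(n):
    p=dict(ctrl.camera_params(n)); p['fish']=n=='wrist'; return p
E
python3 - <<'E'
from h import *
import pickle
D={}
for n in("scene","side","wrist"):
    p=par(n); im=ctrl.get_image(n); D[n]=(p,im,{})
    for l in("tumbler","cradle","camera_lens","cup","camera_stand","plate","fish_gripper","tea_tin"):
        r=ctrl.masks_of(n,l); D[n][2][l]=r
        for a in r: 
            e=np.array(a['extent']); print(n,l,round(a['score'],2),e.round(0),a['pixels'].sum(), onz(p,[[(e[0]+e[2])/2,e[3]]],0)[0].round(3))
pickle.dump(D,open('d0.pkl','wb'))
print(ctrl.get_obs()['t'])
E
```

```text
scene tumbler 0.67 [295. 165. 308. 183.] 128 [0.601 0.208 0.   ]
scene cradle 0.71 [238. 234. 261. 268.] 458 [ 0.646 -0.208  0.   ]
scene cradle 0.64 [297. 211. 318. 241.] 492 [ 0.745 -0.019  0.   ]
scene cradle 0.58 [257. 194. 286. 230.] 694 [ 0.625 -0.046  0.   ]
scene camera_lens 0.77 [150. 238. 190. 276.] 934 [ 0.465 -0.362 -0.   ]
scene cup 0.7 [271. 141. 282. 163.] 111 [0.466 0.253 0.   ]
scene camera_stand 0.73 [148. 231. 201. 335.] 2619 [ 0.596 -0.489  0.   ]
scene camera_stand 0.68 [157. 200. 213. 243.] 1580 [ 0.425 -0.247  0.   ]
scene plate 0.66 [158. 202. 214. 244.] 1415 [ 0.428 -0.246  0.   ]
scene fish_gripper 0.74 [219. 168. 245. 199.] 226 [ 0.434 -0.003  0.   ]
scene tea_tin 0.73 [335. 197. 354. 224.] 476 [0.816 0.112 0.   ]
scene tea_tin 0.65 [219. 164. 252. 200.] 261 [ 0.448 -0.     0.   ]
side tumbler 0.92 [188. 154. 206. 193.] 567 [0.563 0.22  0.   ]
side cradle 0.73 [275. 214. 308. 247.] 584 [ 0.585 -0.196  0.   ]
side cradle 0.68 [257. 179. 287. 205.] 377 [ 0.7   -0.005  0.   ]
side camera_lens 0.71 [347. 184. 400. 224.] 1456 [ 0.847 -0.281  0.   ]
side camera_l
[... 439 characters left out ...]
519 -0.482  0.   ]
side tea_tin 0.52 [158. 212. 202. 250.] 352 [ 0.357 -0.007  0.   ]
wrist tumbler 0.5 [204.   0. 222.   2.] 56 [0.575 0.209 0.   ]
wrist cradle 0.92 [221. 242. 276. 315.] 2451 [ 0.619 -0.247  0.   ]
wrist cradle 0.57 [303. 104. 370. 191.] 3288 [ 0.738 -0.04   0.   ]
wrist camera_lens 0.33 [ 86. 266.  98. 283.] 111 [ 0.355 -0.201  0.   ]
wrist cup 0.26 [ 71. 254. 118. 269.] 366 [ 0.367 -0.173  0.   ]
wrist plate 0.61 [ 48. 230. 126. 283.] 2580 [ 0.344 -0.203  0.   ]
wrist fish_gripper 0.84 [ 67.  33.  98. 194.] 2079 [ 0.374 -0.044  0.   ]
wrist tea_tin 0.96 [364.  32. 432.  90.] 3053 [0.821 0.102 0.   ]
wrist tea_tin 0.65 [185. 105. 259. 219.] 5758 [ 0.584 -0.079  0.   ]
1.5
```

```bash
python3 - <<'E'
from h import *
import pickle
D=pickle.load(open('d0.pkl','rb'))
a=np.linspace(0,6.283,60)
def cyl(x,y,r,z0,z1): return np.vstack([np.c_[x+r*np.cos(a),y+r*np.sin(a),0*a+z] for z in(z0,z1)])
for l,r,h,g in(("tumbler",.024,.13,(.57,.23)),("cup",.038,.06,(.43,.27)),("tea_tin",.034,.068,(.8,.13))):
    p,im,m=D['side']; e=np.array(m[l][0]['extent'])
    f=lambda s:(lambda q:np.r_[q.min(0),q.max(0)]-e)(proj(p,cyl(s[0],s[1],r,0,h)))
    s=least_squares(f,g); print(l,s.x.round(4),s.fun.round(1))
for n,b in(("wrist",(160,80,290,340)),("side",(330,150,420,335)),("scene",(140,220,210,340)),("side",(180,145,215,200))):
    im=D[n][1][b[1]:b[3],b[0]:b[2]]; k=min(800//im.shape[1],600//im.shape[0])
    cv2.imwrite(f"pics/z_{n}{b[0]}.png",cv2.resize(im,None,fx=k,fy=k,interpolation=2)[:,:,::-1]); print(n,k)
E
```

```text
tumbler [0.5765 0.2297] [ 0.4 -1.4 -0.4  1.2]
cup [0.4507 0.2857] [-0.7  0.8  0.7 -0.8]
tea_tin [0.7977 0.1361] [-0.8 -1.4  0.8  1.1]
wrist 2
side 3
scene 5
side 10
```

```bash
ls pics
```

```text
scene0.png
side0.png
wrist0.png
z_scene140.png
z_side180.png
z_side330.png
z_wrist160.png
```

View pics/z_wrist160.png

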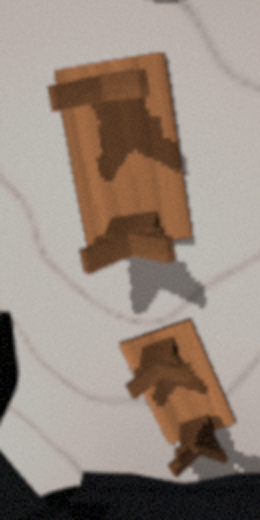

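View pics/z_side330.png

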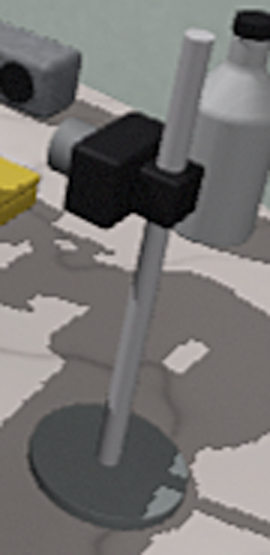

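View pics/z_scene140.png

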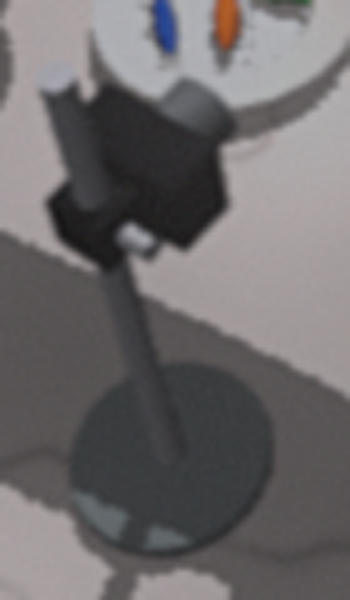

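```bash
python3 - <<'E'
from h import *
import pickle
D=pickle.load(open('d0.pkl','rb'))
ps,pc,pw=D['side'][0],D['scene'][0],D['wrist'][0]
def tri(us,uc):
    A=np.zeros((3,3));b=np.zeros(3)
    for p,u in((ps,us),(pc,uc)):
        d=ray(p,[u])[0];d/=np.linalg.norm(d);M=np.eye(3)-np.outer(d,d);A+=M;b+=M@p['eye']
    X=np.linalg.solve(A,b); return X.round(4),proj(ps,X).round(1),proj(pc,X).round(1)
print('lens',tri((351,197.7),(182.4,242.6)))
print('posttop',tri((396,162.7),(151.6,235.4)))
print('foot',onz(ps,(366.5,303.5),.008),onz(pc,(174.5,311),.008))
c=onz(pw,[(242.5,106.5),(255.5,199),(187.5,115)],.01);print(c)
print(np.linalg.norm(c[0]-c[1]),np.linalg.norm(c[0]-c[2]))
# fit cradle
B=np.array([[.035,.06,.01],[.035,-.06,.01],[-.035,.06,.01]])
# assign: tr,br,tl
uv=np.array([(242.5,106.5),(255.5,199),(187.5,115)])
f=lambda s:(proj(pw,R.from_euler('z',s[2]).apply(B)+[s[0],s[1],0])-uv).ravel()
s=least_squares(f,[.56,0,0]);print(s.x,s.fun.round(1))
# full cradle overlay
x=s.x
def W(P): return R.from_euler('z',x[2]).apply(np.array(P,float))+[x[0],x[1],0]
segs=[]
for a,b in(((-1,-1),(1,-1)),((1,-1),(1,1)),((1,1),(-1,1)),((-1,1),(-1,-1))):
    segs.append(([a[0]*.035,a[1]*.06,.01],[b[0]*.035,b[1]*.06,.01]))
for y in(-.052,-.038,.038,.052):
    pts=[(-.026,y,.01),(-.026,y,.073),(-.022,y,.073),(0,y,.051),(.022,y,.073),(.026,y,.073),(.026,y,.01)]
    segs+=list(zip(pts[:-1],pts[1:]))
for n in('wrist','side','scene'):
    p,im,_=D[n]; im=cv2.resize(im,None,fx=4,fy=4,interpolation=2)
    for a,b in segs:
        q=proj(p,W([a,b]))*4+2
        cv2.line(im,tuple(map(int,q[0])),tuple(map(int,q[1])),(0,255,0),1)
    c=(proj(p,W([[0,0,.04]]))[0]*4).astype(int)
    cv2.imwrite(f'pics/cr_{n}.png',im[c[1]-250:c[1]+250,max(0,c[0]-250):c[0]+250,::-1])
E
```

```text
lens (array([ 0.5567, -0.3661,  0.2366]), array([[351.4, 198. ]]), array([[182.5, 242.2]]))
posttop (array([ 0.5539, -0.4404,  0.3397]), array([[395.8, 162.5]]), array([[151.5, 235.6]]))
foot [[ 0.55528615 -0.4429885   0.008     ]] [[ 0.55526254 -0.44086324  0.008     ]]
[[ 0.61290336  0.0696627   0.01      ]
 [ 0.62898441 -0.0474484   0.01      ]
 [ 0.54497492  0.06059687  0.01      ]]
0.11821002621779396 0.06853073730057825
[0.58671729 0.00616025 0.13400271] [ 0.4 -0.5  0.3  0.9 -0.8 -0.3]
```

View pics/cr_wrist.png

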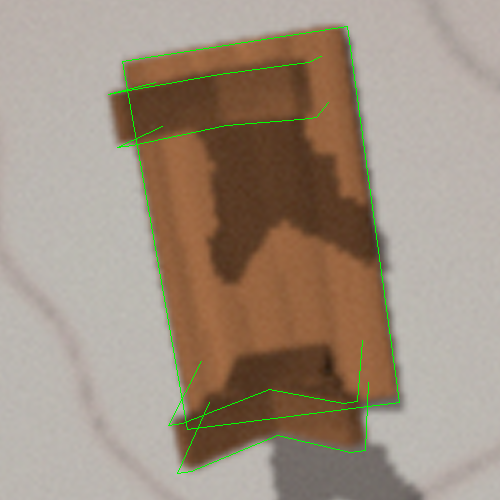

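View pics/cr_side.png

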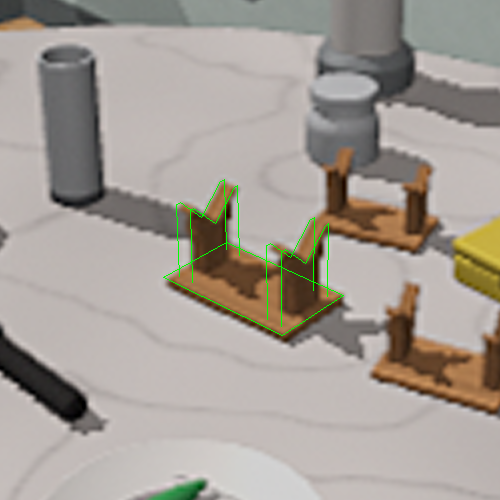

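View pics/z_side180.png

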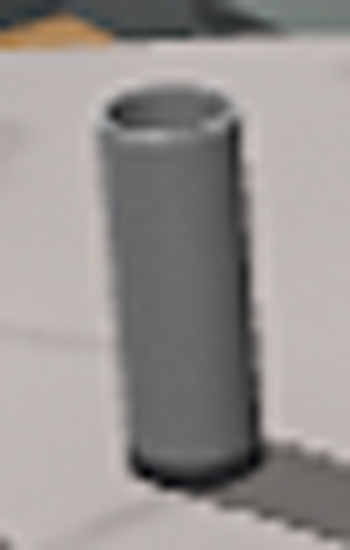

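Call:
servo_tool:
  delta_pos:
    - [0,0,0]
    - [0,0,0]
    - [0,0,0]
  dr:
    - [0,0,10]
    - [0,0,10]
    - [0,0,10]
  grip: [1,1,1]

```text
t: 1.88
tool_pos: [0.6259, 0.003, 0.2482]
tool_rot: [-0.805, 1.409, -0.802]
contact_force: [-0.8, 0.4, 0.3]
opening: 0.0854
```

```bash
python3 - <<'E'
from h import *
o=ctrl.get_obs();print(o['t'],o['q'].round(3),o['tool_pos'].round(4));print(R.from_rotvec(o['tool_rot']).as_matrix().round(2))
E
```

```text
1.875 [-0.326  0.109  1.612  0.508  1.603 -0.364] [0.6259 0.003  0.2482]
[[ 0.01  0.    1.  ]
 [-0.86  0.51  0.01]
 [-0.51 -0.86  0.01]]
```

Call:
servo_tool:
  delta_pos:
    - [0,0,-0.0125]
    - [0,0,-0.0125]
    - [0,0,-0.0125]
    - [0,0,-0.0125]
  dr:
    - [0,0,10]
    - [0,0,10]
    - [0,0,10]
    - [0,0,9]
  grip: [1,1,1,1]

```text
t: 2.38
tool_pos: [0.5764, 0.0002, 0.2507]
tool_rot: [-0.261, 1.542, -0.261]
contact_force: [-0.7, 0.9, -0.6]
opening: 0.0854
```

```bash
cat >> h.py <<'E'
def st():
    o=ctrl.get_obs();print(round(o['t'],2),'q',o['q'].round(2),'tcp',o['tool_pos'].round(4),'F',o['contact_force'].round(1),'op',round(o['opening'],4));M=R.from_rotvec(o['tool_rot']).as_matrix();print(M.round(3));return o['tool_pos'],M
E
python3 - <<'E'
from h import *
t,M=st()
d=np.array([.5765,.131,.106])-t
print('tool delta',(M.T@d).round(4))
cv2.imwrite('pics/w1.png',ctrl.get_image('wrist')[:,:,::-1])
E
```

```text
2.38 q [-0.53  0.22  1.73  1.04  1.9  -0.58] tcp [5.764e-01 2.000e-04 2.507e-01] F [-0.7  0.9 -0.6] op 0.0854
[[ 0.013  0.002  1.   ]
 [-0.327  0.945  0.002]
 [-0.945 -0.327  0.013]]
tool delta [ 0.094   0.1709 -0.0015]
```

View pics/w1.png

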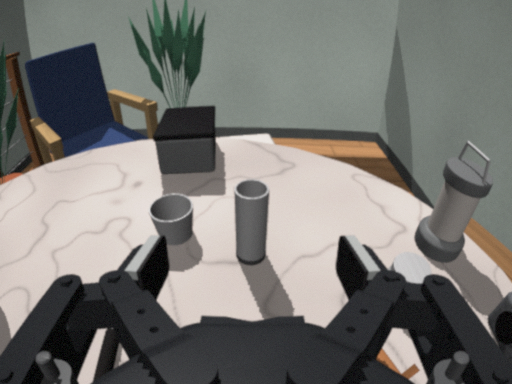

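Call:
servo_tool:
  delta_pos:
    - [0.0235,0.043,0]
    - [0.0235,0.043,0]
    - [0.0235,0.043,0]
    - [0.0235,0.042,0]
  dr:
    - [0,0,0]
    - [0,0,0]
    - [0,0,0]
    - [0,0,0]
  grip: [1,1,1,1]

```text
t: 2.92
tool_pos: [0.5796, 0.1306, 0.1007]
tool_rot: [-0.261, 1.541, -0.272]
contact_force: [0.3, -0.6, 0.3]
opening: 0.085
```

```bash
python3 - <<'E'
from h import *
t,M=st()
a=np.linspace(0,6.283,60)
def cyl(x,y,r,z0,z1): return np.vstack([np.c_[x+r*np.cos(a),y+r*np.sin(a),0*a+z] for z in(z0,z1)])
for n in('wrist','side','scene'):
    p=par(n);im=ctrl.get_image(n);cv2.imwrite(f'pics/{n}2.png',im[:,:,::-1])
    for m in ctrl.masks_of(n,'tumbler')[:2]:
        e=np.array(m['extent']); w=np.array([1,1,1,1.])
        f=lambda s:((lambda q:np.r_[q.min(0),q.max(0)]-e)(proj(p,cyl(s[0],s[1],.024,0,.13))))*w
        s=least_squares(f,(.57,.23)); print(n,round(m['score'],2),e.round(),s.x.round(4),s.fun.round(1))
E
```

```text
2.92 q [-0.33  0.38  1.84  1.11  1.61 -0.73] tcp [0.5796 0.1306 0.1007] F [ 0.3 -0.6  0.3] op 0.085
[[ 0.012  0.009  1.   ]
 [-0.334  0.943 -0.004]
 [-0.943 -0.334  0.014]]
wrist 0.75 [214. 103. 281. 265.] [0.576  0.2342] [ 0.   2.7 -0.  -1.3]
side 0.66 [189. 155. 207. 193.] [0.5751 0.2244] [ 0.2 -1.9 -0.3  1.6]
scene 0.6 [290. 147. 311. 181.] [0.5789 0.2287] [ 1.8 -0.5 -1.7  0.6]
```

View pics/wrist2.png

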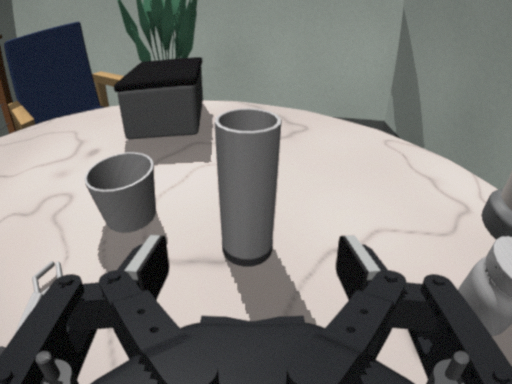

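View pics/side2.png

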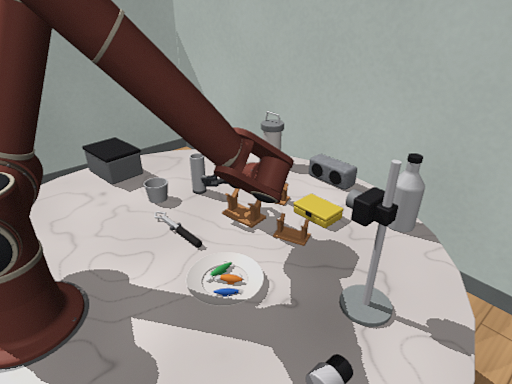

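Call:
servo_tool:
  delta_pos:
    - [-0.0015,0.036,-0.0015]
    - [-0.0015,0.036,-0.0015]
    - [-0.0015,0.036,-0.001]
  dr:
    - [0,0,0]
    - [0,0,0]
    - [0,0,0]
  grip: [1,1,1]
  grip_force: 50

```text
t: 3.6
tool_pos: [0.586, 0.2278, 0.0782]
tool_rot: [-0.253, 1.525, -0.284]
contact_force: [-0.3, -0.0, 0.4]
opening: 0.0854
```

```bash
python3 - <<'E'
from h import *
t,M=st()
cv2.imwrite('pics/w3.png',ctrl.get_image('wrist')[:,:,::-1])
E
```

```text
3.6 q [-0.17  0.4   1.86  1.22  1.46 -0.73] tcp [0.586  0.2278 0.0782] F [-0.3 -0.   0.4] op 0.0854
[[ 0.025  0.025  0.999]
 [-0.337  0.941 -0.015]
 [-0.941 -0.336  0.032]]
```

View pics/w3.png

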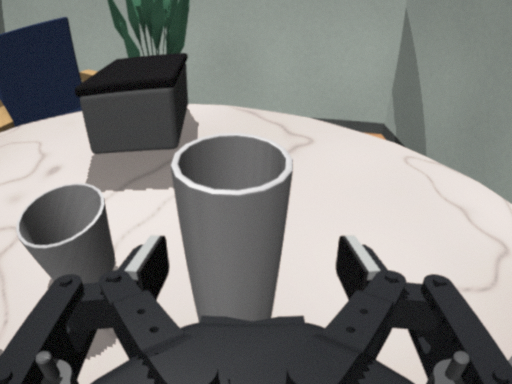

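Call:
servo_tool:
  delta_pos:
    - [0.004,0.003,-0.005]
    - [0.003,0.003,-0.0045]
    - [0,0,0]
  dr:
    - [-0.7,0.7,0]
    - [-0.7,0.7,0]
    - [0,0,0]
  grip: [1,1,1]

```text
t: 4.03
tool_pos: [0.5772, 0.2319, 0.0708]
tool_rot: [-0.271, 1.551, -0.268]
contact_force: [0.2, 0.2, -0.8]
opening: 0.0849
```

```bash
python3 - <<'E'
from h import *
t,M=st()
print(M.T@(np.array([.5763,.234,.07])-t))
E
```

```text
4.03 q [-0.16  0.41  1.86  1.21  1.47 -0.72] tcp [0.5772 0.2319 0.0708] F [ 0.2  0.2 -0.8] op 0.0849
[[ 0.003 -0.002  1.   ]
 [-0.337  0.941  0.003]
 [-0.941 -0.337  0.002]]
[ 9.68369807e-06  2.23290682e-03 -8.68060051e-04]
```

Well placed; close.

Call:
servo_tool:
  delta_pos:
    - [0,0.002,-0.001]
    - [0,0,0]
    - [0,0,0]
    - [0,0,0]
    - [0,0,0]
  dr:
    - [0,0,0]
    - [0,0,0]
    - [0,0,0]
    - [0,0,0]
    - [0,0,0]
  grip: [0.8,0.5,0.3,0.2,0.2]

```text
t: 4.65
tool_pos: [0.5772, 0.2325, 0.0708]
tool_rot: [-0.27, 1.55, -0.27]
contact_force: [-0.8, 0.2, 0.1]
opening: 0.0468
```

```bash
python3 - <<'E'
from h import *
t,M=st()
cv2.imwrite('pics/w4.png',ctrl.get_image('wrist')[:,:,::-1])
E
```

```text
4.65 q [-0.16  0.41  1.87  1.21  1.46 -0.72] tcp [0.5772 0.2325 0.0708] F [-0.8  0.2  0.1] op 0.0468
[[ 0.004  0.001  1.   ]
 [-0.337  0.941  0.001]
 [-0.941 -0.337  0.004]]
```

View pics/w4.png

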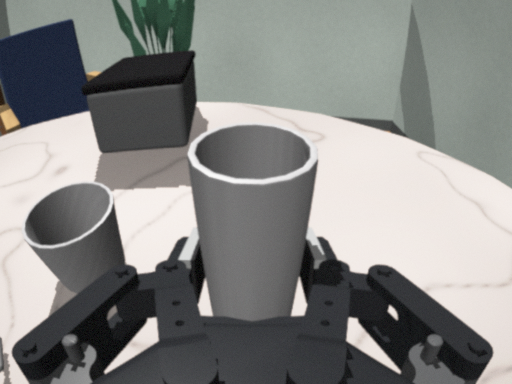

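Call:
servo_tool:
  delta_pos:
    - [-0.01,-0.0036,0]
    - [-0.028,-0.01,0]
    - [-0.038,-0.0135,0]
    - [-0.038,-0.0135,0]
    - [-0.038,-0.0135,0]
  dr:
    - [0,0,0]
    - [0,0,0]
    - [0,0,0]
    - [0,0,0]
    - [0,0,0]
  grip: [0.2,0.2,0.2,0.2,0.2]

```text
t: 5.32
tool_pos: [0.574, 0.2332, 0.2328]
tool_rot: [-0.274, 1.56, -0.271]
contact_force: [0.7, -0.7, -1.3]
opening: 0.0467
```

```bash
cat >> h.py <<'E'
def steps(Pt,Mt,n,mid=None):
    """whole move from now, in n equal steps, for TCP target; prints tool deltas of first step & total"""
    o=ctrl.get_obs();t=o['tool_pos'];M=R.from_rotvec(o['tool_rot'])
    rv=(M.inv()*R.from_matrix(Mt)).as_rotvec(degrees=True)
    print('total tool rot deg',rv.round(2),'world delta',(Pt-t).round(4),'tool delta',M.inv().apply(Pt-t).round(4))
    for k in range(n):
        Mk=M*R.from_rotvec(rv*k/n,degrees=True)
        print(k,Mk.inv().apply((Pt-t)/n).round(4),(rv/n).round(2))
U=np.array([-.941,-.337,0]); U/=np.linalg.norm(U); MID=np.array([.0066,-.0013,0])
def target(mid,g):
    """tool pose so that tumbler axis U->g (horizontal), tool z horizontal"""
    g=np.array(g,float);g/=np.linalg.norm(g)
    zt=np.cross(g,[0,0,1.]);  
    A=np.c_[U,[0,0,1],np.cross(U,[0,0,1])]; B=np.c_[g,zt,np.cross(g,zt)]
    Mt=B@A.T
    return np.array(mid)-Mt@MID,Mt
E
python3 - <<'E'
from h import *
st()
g=[-np.sin(.134),np.cos(.134),0]
P,Mt=target([.5867,.0062,.17],g);print(P,Mt.round(3))
steps(P,Mt,10)
cv2.imwrite('pics/s5.png',ctrl.get_image('side')[:,:,::-1])
E
```

```text
5.33 q [-0.16  0.13  1.87  1.19  1.57 -0.44] tcp [0.574  0.2332 0.2328] F [ 0.7 -0.7 -1.3] op 0.0467
[[-0.006 -0.003  1.   ]
 [-0.34   0.941  0.001]
 [-0.941 -0.34  -0.007]]
[0.58592843 0.01192347 0.16655086] [[ 0.126  0.045  0.991]
 [-0.933 -0.334  0.134]
 [ 0.337 -0.941  0.   ]]
total tool rot deg [ -3.21  -7.86 -89.74] world delta [ 0.0119 -0.2213 -0.0662] tool delta [ 0.1373 -0.1857  0.0122]
0 [ 0.0137 -0.0186  0.0012] [-0.32 -0.79 -8.97]
1 [ 0.0165 -0.0162  0.0009] [-0.32 -0.79 -8.97]
2 [ 0.0188 -0.0134  0.0006] [-0.32 -0.79 -8.97]
3 [ 0.0207 -0.0103  0.0003] [-0.32 -0.79 -8.97]
4 [ 0.022  -0.007  -0.0001] [-0.32 -0.79 -8.97]
5 [ 0.0229 -0.0035 -0.0004] [-0.32 -0.79 -8.97]
6 [ 0.0231  0.0001 -0.0008] [-0.32 -0.79 -8.97]
7 [ 0.0228  0.0038 -0.0011] [-0.32 -0.79 -8.97]
8 [ 0.0219  0.0073 -0.0013] [-0.32 -0.79 -8.97]
9 [ 0.0205  0.0106 -0.0016] [-0.32 -0.79 -8.97]
```

View pics/s5.png

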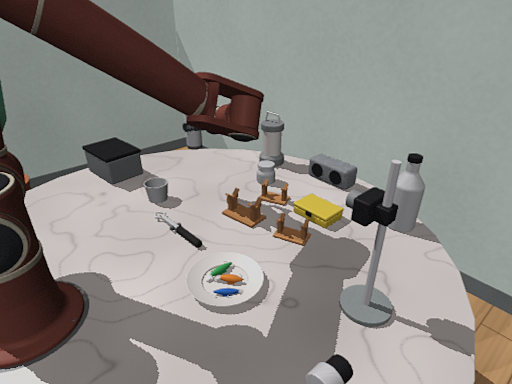

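Call:
servo_tool:
  delta_pos:
    - [0.0135,-0.0185,0.001]
    - [0.0165,-0.016,0.001]
    - [0.019,-0.0135,0.0005]
    - [0.0205,-0.0105,0.0005]
    - [0.022,-0.007,0]
  dr:
    - [-0.3,-0.8,-9]
    - [-0.3,-0.8,-9]
    - [-0.3,-0.8,-9]
    - [-0.3,-0.8,-9]
    - [-0.3,-0.8,-9]
  grip: [0.2,0.2,0.2,0.2,0.2]

```text
t: 6.0
tool_pos: [0.5817, 0.118, 0.2096]
tool_rot: [-0.919, 1.307, -0.861]
contact_force: [-0.4, -0.1, -1.8]
opening: 0.0467
```

Call:
servo_tool:
  delta_pos:
    - [0.023,-0.0035,-0.0005]
    - [0.023,0,-0.001]
    - [0.023,0.004,-0.001]
    - [0.022,0.007,-0.0015]
    - [0.02,0.01,-0.0015]
  dr:
    - [-0.3,-0.8,-9]
    - [-0.3,-0.8,-9]
    - [-0.3,-0.8,-9]
    - [-0.3,-0.8,-9]
    - [-0.3,-0.8,-9]
  grip: [0.2,0.2,0.2,0.2,0.2]

```text
t: 6.62
tool_pos: [0.5877, 0.0033, 0.1849]
tool_rot: [-1.516, 0.866, -1.411]
contact_force: [0.4, -0.6, -1.9]
opening: 0.0468
```

```bash
python3 - <<'E'
from h import *
st()
g=[-np.sin(.134),np.cos(.134),0]
P,Mt=target([.5867,.0062,.15],g)
steps(P,Mt,3)
for n in('wrist','side','scene'):cv2.imwrite(f'pics/{n}6.png',ctrl.get_image(n)[:,:,::-1])
E
```

```text
6.62 q [ 0.05  0.01  1.8  -0.41  1.31  0.02] tcp [0.5877 0.0033 0.1849] F [ 0.4 -0.6 -1.9] op 0.0468
[[ 0.117  0.068  0.991]
 [-0.914 -0.382  0.134]
 [ 0.388 -0.922  0.017]]
total tool rot deg [-0.94 -0.33  3.13] world delta [-0.0017  0.0087 -0.0384] tool delta [-0.023   0.0319 -0.0012]
0 [-0.0077  0.0106 -0.0004] [-0.31 -0.11  1.04]
1 [-0.0075  0.0108 -0.0003] [-0.31 -0.11  1.04]
2 [-0.0073  0.0109 -0.0003] [-0.31 -0.11  1.04]
```

View pics/side6.png

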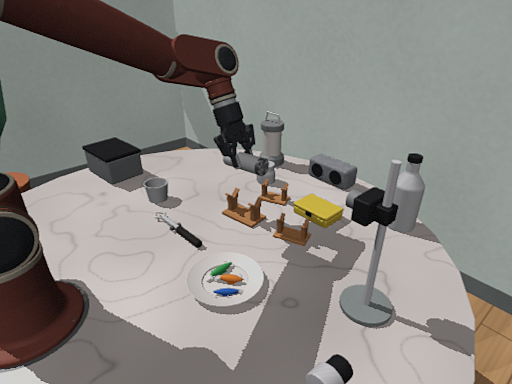

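View pics/wrist6.png

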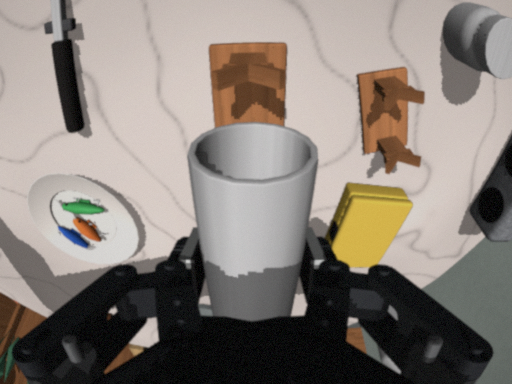

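View pics/scene6.png

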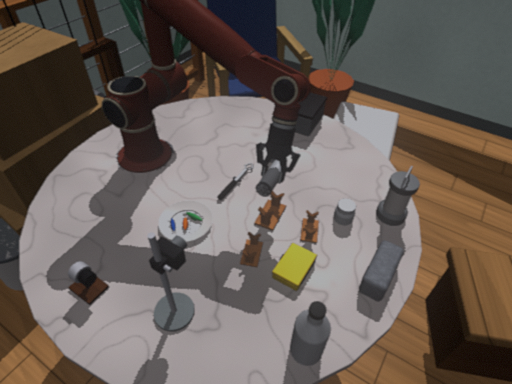

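```bash
python3 - <<'E'
from h import *
p=par('wrist');im=cv2.resize(ctrl.get_image('wrist'),None,fx=3,fy=3,interpolation=2)
x=[.5867,.0062,.134]
W=lambda P:R.from_euler('z',x[2]).apply(np.array(P,float))+[x[0],x[1],0]
def L(a,b,c=(0,255,0)):
    q=proj(p,np.array([a,b]))*3+1.5; cv2.line(im,tuple(map(int,q[0])),tuple(map(int,q[1])),c,1)
C=[(-.035,-.06,.01),(.035,-.06,.01),(.035,.06,.01),(-.035,.06,.01)]
for i in range(4): L(W(C[i]),W(C[(i+1)%4]))
for y in(.038,.052):
    pts=[(-.026,y,.01),(-.026,y,.073),(-.022,y,.073),(0,y,.051),(.022,y,.073),(.026,y,.073),(.026,y,.01)]
    for a,b in zip(pts[:-1],pts[1:]): L(W(a),W(b))
o=ctrl.get_obs();t=o['tool_pos'];M=R.from_rotvec(o['tool_rot']).as_matrix()
u=M@U; m=t+M@MID+u*.065; e1=M@[0,0,1]; e2=np.cross(u,e1)
print('mid',t+M@MID,'axis',u)
ang=np.linspace(0,6.283,40); ring=m+.024*(np.cos(ang)[:,None]*e1+np.sin(ang)[:,None]*e2)
for a,b in zip(ring[:-1],ring[1:]): L(a,b,(255,0,0))
cv2.imwrite('pics/w7.png',im[:540,450:1050,::-1])
E
```

```text
mid [ 0.58791876 -0.00116076  0.18751591] axis [-0.13331107  0.98995962 -0.04699061]
```

View pics/w7.png

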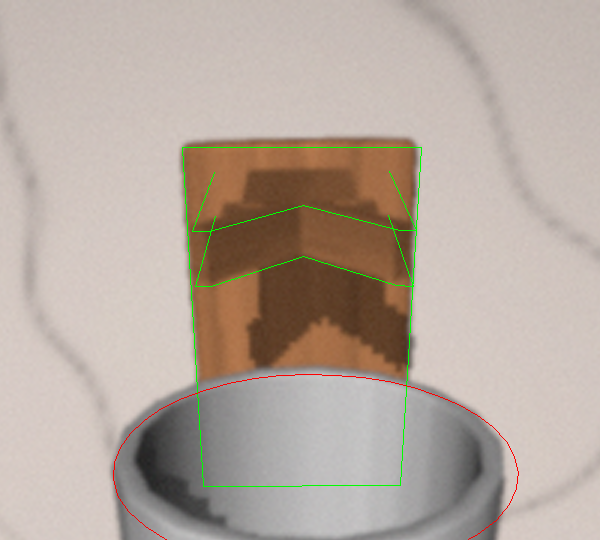

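```bash
python3 - <<'E'
from h import *
g=[-np.sin(.135),np.cos(.135),0]
P,Mt=target([.586,.008,.12],g)
steps(P,Mt,4)
E
```

```text
total tool rot deg [-0.83 -0.35  2.69] world delta [-0.002   0.0093 -0.0672] tool delta [-0.0344  0.0585 -0.0018]
0 [-0.0086  0.0146 -0.0004] [-0.21 -0.09  0.67]
1 [-0.0084  0.0147 -0.0004] [-0.21 -0.09  0.67]
2 [-0.0083  0.0148 -0.0003] [-0.21 -0.09  0.67]
3 [-0.0081  0.0149 -0.0002] [-0.21 -0.09  0.67]
```

Call:
servo_tool:
  delta_pos:
    - [-0.0086,0.0146,-0.0004]
    - [-0.0084,0.0147,-0.0004]
    - [-0.0083,0.0148,-0.0003]
    - [-0.0081,0.0149,-0.0002]
    - [0,0,0]
  dr:
    - [-0.2,-0.1,0.7]
    - [-0.2,-0.1,0.7]
    - [-0.2,-0.1,0.7]
    - [-0.2,-0.1,0.6]
    - [0,0,0]
  grip: [0.2,0.2,0.2,0.2,0.2]

```text
t: 7.45
tool_pos: [0.5848, 0.0142, 0.1118]
tool_rot: [-1.493, 0.917, -1.356]
contact_force: [0.3, -0.2, -1.5]
opening: 0.0466
```

```bash
python3 - <<'E'
from h import *
t,M=st()
print('mid',t+M@MID,'axis',M@U)
g=[-np.sin(.135),np.cos(.135),0]
P,Mt=target([.586,.008,.087],g)
steps(P,Mt,3)
for n in('side','scene'):
    im=ctrl.get_image(n); c=(proj(par(n),[[.586,.01,.1]])[0]).astype(int)
    im=im[c[1]-50:c[1]+50,c[0]-65:c[0]+65]
    cv2.imwrite(f'pics/{n}8.png',cv2.resize(im,None,fx=6,fy=6,interpolation=2)[:,:,::-1])
E
```

```text
7.45 q [ 0.05  0.09  1.83 -0.36  1.21  0.04] tcp [0.5848 0.0142 0.1118] F [ 0.3 -0.2 -1.5] op 0.0466
[[ 0.125  0.043  0.991]
 [-0.936 -0.327  0.133]
 [ 0.329 -0.944 -0.001]]
mid [0.58560645 0.00847687 0.11521561] axis [-0.1325027   0.99114868  0.00820552]
total tool rot deg [ 0.09 -0.09 -0.47] world delta [ 0.0004 -0.0005 -0.0283] tool delta [-0.0088  0.0269  0.0003]
0 [-0.0029  0.009   0.0001] [ 0.03 -0.03 -0.16]
1 [-0.003   0.0089  0.0001] [ 0.03 -0.03 -0.16]
2 [-0.003   0.0089  0.0001] [ 0.03 -0.03 -0.16]
```

View pics/side8.png

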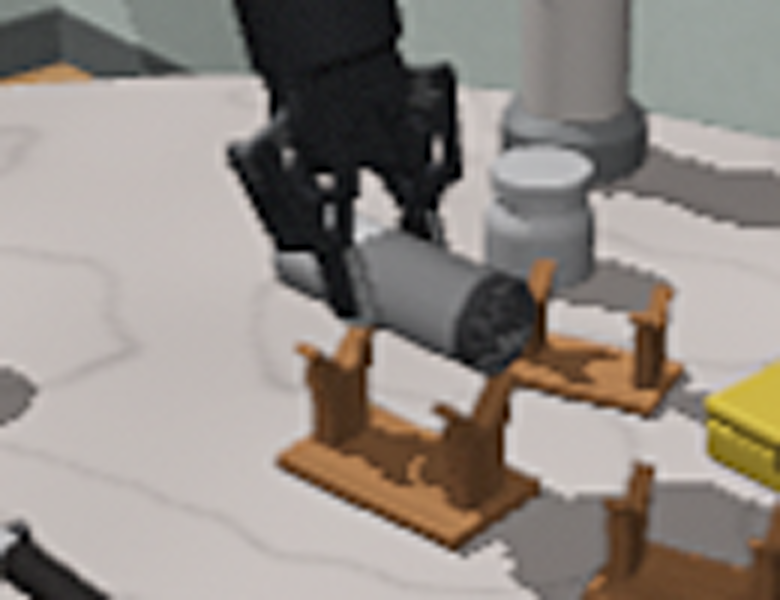

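View pics/scene8.png

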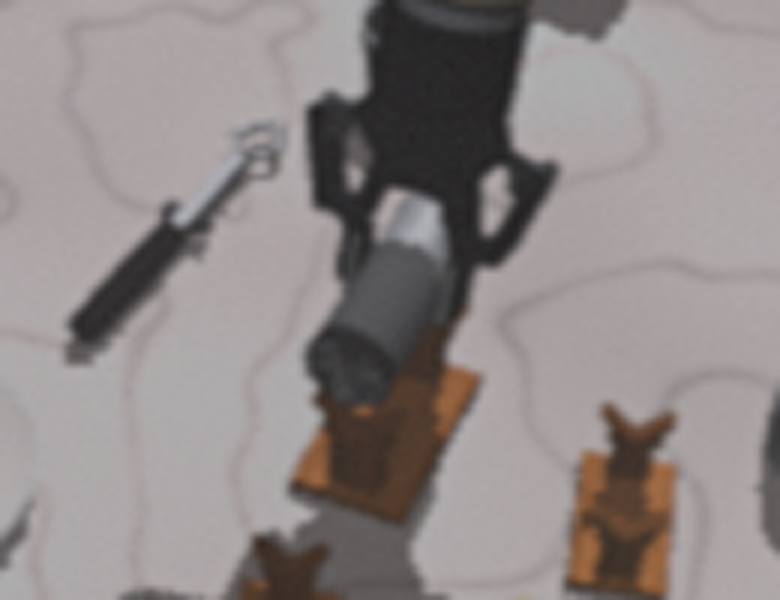

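Call:
servo_tool:
  delta_pos:
    - [-0.003,0.009,0]
    - [-0.003,0.009,0]
    - [-0.0025,0.0075,0]
    - [0,0,0]
  dr:
    - [0,0,-0.15]
    - [0,0,-0.15]
    - [0,0,-0.15]
    - [0,0,0]
  grip: [0.2,0.2,0.2,0.2]

```text
t: 8.05
tool_pos: [0.5874, 0.0139, 0.0868]
tool_rot: [-1.493, 0.907, -1.366]
contact_force: [0.0, -0.1, -1.9]
opening: 0.0465
```

```bash
python3 - <<'E'
from h import *
t,M=st()
print('mid',t+M@MID,'axis',M@U)
for n in('side','scene'):
    im=ctrl.get_image(n); c=(proj(par(n),[[.586,.01,.1]])[0]).astype(int)
    im=im[c[1]-50:c[1]+50,c[0]-65:c[0]+65]
    cv2.imwrite(f'pics/{n}9.png',cv2.resize(im,None,fx=6,fy=6,interpolation=2)[:,:,::-1])
E
```

```text
8.05 q [ 0.05  0.13  1.84 -0.38  1.16  0.07] tcp [0.5874 0.0139 0.0868] F [ 0.  -0.1 -1.9] op 0.0465
[[ 0.123  0.05   0.991]
 [-0.933 -0.335  0.133]
 [ 0.338 -0.941  0.005]]
mid [0.58810192 0.00822659 0.0902982 ] axis [-0.13310963  0.99110045 -0.00130999]
```

View pics/side9.png

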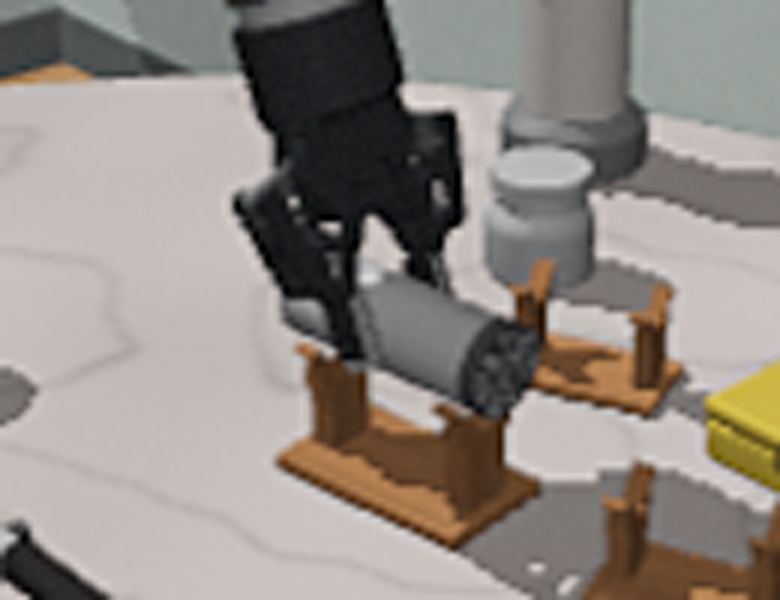

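View pics/scene9.png

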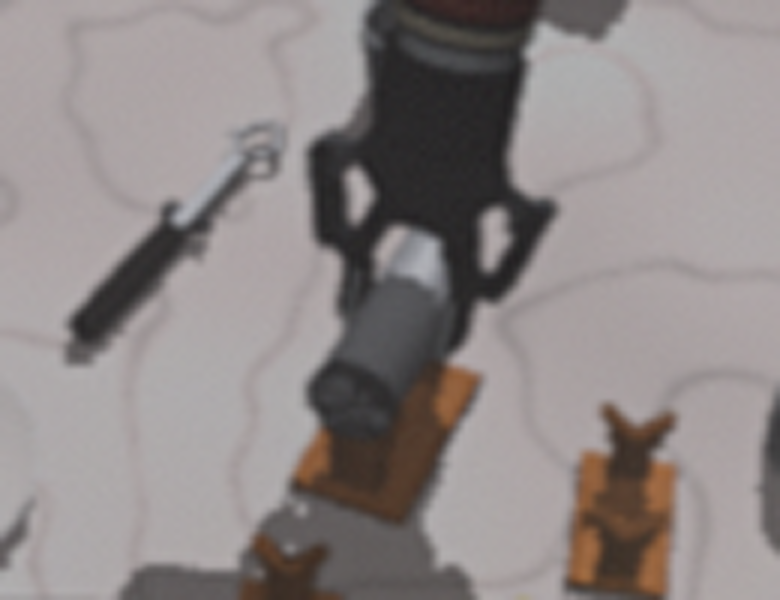

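Call:
servo_tool:
  delta_pos:
    - [-0.0007,0.0019,-0.0015]
    - [-0.0007,0.0019,0]
    - [0,0,0]
  dr:
    - [0,0,0]
    - [0,0,0]
    - [0,0,0]
  grip: [0.2,0.2,0.2]

```text
t: 8.52
tool_pos: [0.5871, 0.0137, 0.0847]
tool_rot: [-1.491, 0.905, -1.369]
contact_force: [-0.5, -0.3, -0.6]
opening: 0.0465
```

```bash
python3 - <<'E'
from h import *
t,M=st()
print('mid',t+M@MID,'axis',M@U)
E
```

```text
8.53 q [ 0.05  0.13  1.85 -0.38  1.16  0.07] tcp [0.5871 0.0137 0.0847] F [-0.5 -0.3 -0.6] op 0.0465
[[ 0.122  0.053  0.991]
 [-0.933 -0.335  0.133]
 [ 0.339 -0.941  0.009]]
mid [0.58782539 0.00798823 0.08818387] axis [-0.13313691  0.99109586 -0.00188639]
```

Call:
servo_tool:
  delta_pos:
    - [-0.0005,0.0018,-0.001]
    - [0,0,0]
    - [0,0,0]
  dr:
    - [0,-0.3,0]
    - [0,0,0]
    - [0,0,0]
  grip: [0.2,0.2,0.2]

```text
t: 8.9
tool_pos: [0.5871, 0.0135, 0.0843]
tool_rot: [-1.492, 0.899, -1.365]
contact_force: [-0.7, -0.3, -0.0]
opening: 0.0464
```

```bash
python3 - <<'E'
from h import *
t,M=st()
print('mid',t+M@MID,'axis',M@U)
o=ctrl.get_obs();print(o['wrist_torque'])
E
```

```text
8.9 q [ 0.05  0.12  1.85 -0.38  1.15  0.06] tcp [0.5871 0.0135 0.0843] F [-0.7 -0.3 -0. ] op 0.0464
[[ 0.128  0.056  0.99 ]
 [-0.932 -0.335  0.139]
 [ 0.34  -0.941  0.009]]
mid [0.58783282 0.00780055 0.08780442] axis [-0.13895744  0.99029494 -0.00260005]
[0.20297349 0.06385552 0.09210766]
```

Call:
servo_tool:
  delta_pos:
    - [0,0,0]
    - [0,0,0]
    - [0,0,0]
    - [0,0,0]
  dr:
    - [0,0,0]
    - [0,0,0]
    - [0,0,0]
    - [0,0,0]
  grip: [0.6,0.8,1,1]

```text
t: 9.4
tool_pos: [0.5873, 0.0133, 0.0842]
tool_rot: [-1.492, 0.899, -1.366]
contact_force: [0.1, -0.1, -0.1]
opening: 0.0855
```

```bash
python3 - <<'E'
from h import *
t,M=st()
for n in('side','scene','wrist'):
    im=ctrl.get_image(n)
    if n!='wrist':
        c=(proj(par(n),[[.586,.01,.1]])[0]).astype(int)
        im=cv2.resize(im[c[1]-50:c[1]+50,c[0]-65:c[0]+65],None,fx=6,fy=6,interpolation=2)
    cv2.imwrite(f'pics/{n}10.png',im[:,:,::-1])
E
```

```text
9.4 q [ 0.05  0.12  1.85 -0.38  1.15  0.06] tcp [0.5873 0.0133 0.0842] F [ 0.1 -0.1 -0.1] op 0.0855
[[ 0.127  0.056  0.99 ]
 [-0.932 -0.335  0.139]
 [ 0.34  -0.94   0.01 ]]
```

View pics/side10.png

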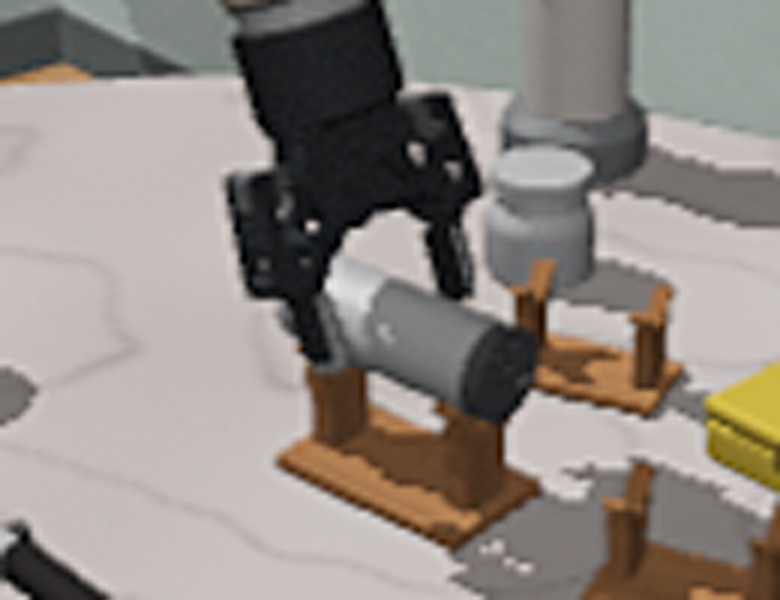

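View pics/scene10.png

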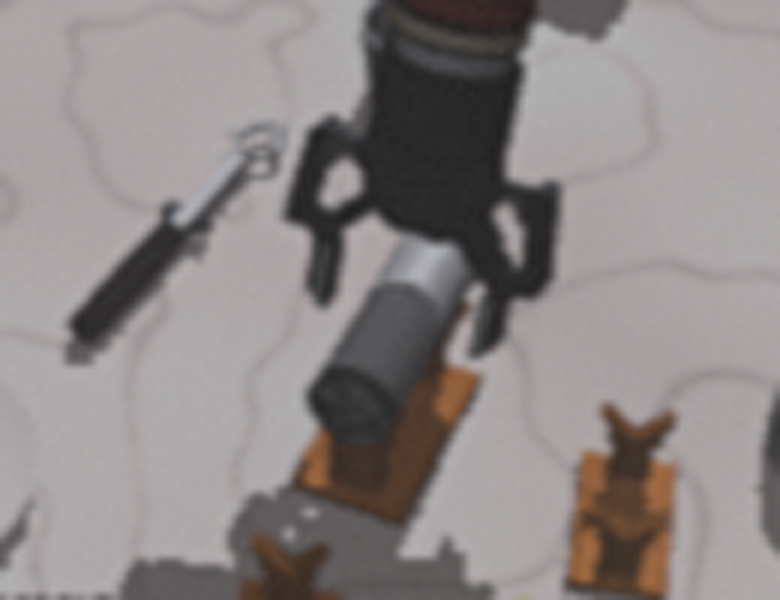

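View pics/wrist10.png

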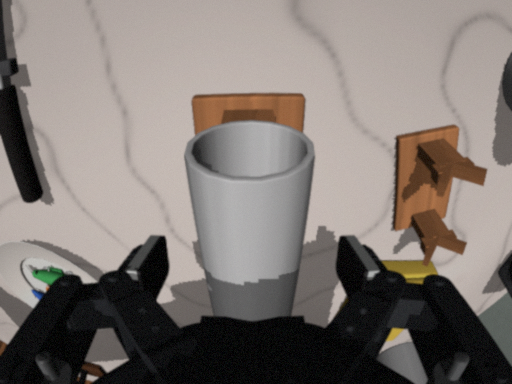

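Call:
servo_tool:
  delta_pos:
    - [0,-0.03,0]
    - [0,-0.045,0]
    - [0,-0.03,0]
  dr:
    - [0,0,0]
    - [0,0,0]
    - [0,0,6]
  grip: [1,1,1]

```text
t: 9.93
tool_pos: [0.5785, 0.0498, 0.1807]
tool_rot: [-1.431, 0.971, -1.281]
contact_force: [-0.4, -0.4, 0.3]
opening: 0.0852
```

Call:
servo_tool:
  delta_pos:
    - [0,0,0]
    - [0,0,0]
    - [0,0,0]
    - [0,0,0]
  dr:
    - [0,0,8]
    - [0,0,8]
    - [0,0,8]
    - [0,0,0]
  grip: [1,1,1,1]

```text
t: 10.42
tool_pos: [0.5811, 0.0504, 0.1867]
tool_rot: [-1.134, 1.191, -0.965]
contact_force: [0.1, -0.0, -1.2]
opening: 0.0854
```

```bash
python3 - <<'E'
from h import *
t,M=st()
for n in('side','wrist'):
    im=ctrl.get_image(n); p=par(n); m=ctrl.masks_of(n,'tumbler'); print([(round(a['score'],2),np.round(a['extent'])) for a in m])
    k=4 if n=='side' else 3
    im=cv2.resize(im,None,fx=k,fy=k,interpolation=2)
    # model tumbler outline
    g=np.array([-np.sin(.135),np.cos(.135),0]); c=np.array([.5865,.008,.085]); e1=np.cross(g,[0,0,1]);a=np.linspace(0,6.283,50)
    for s in(-.065,.065):
        q=proj(p,c+g*s+.024*(np.cos(a)[:,None]*e1+np.sin(a)[:,None]*[0,0,1]))*k+k/2
        cv2.polylines(im,[q.astype(np.int32)],True,(0,255,0),1)
    q=(proj(p,[c])[0]*k).astype(int)
    cv2.imwrite(f'pics/{n}11.png',im[max(0,q[1]-280):q[1]+280,max(0,q[0]-300):q[0]+300,::-1])
E
```

```text
10.43 q [-0.13  0.01  1.77  0.19  1.41 -0.3 ] tcp [0.5811 0.0504 0.1867] F [ 0.1 -0.  -1.2] op 0.0854
[[ 0.141 -0.016  0.99 ]
 [-0.972  0.189  0.141]
 [-0.19  -0.982  0.011]]
[(0.98, array([220., 178., 264., 206.])), (0.7, array([214., 289., 244., 296.]))]
[(0.64, array([222., 187., 279., 319.])), (0.47, array([119.,   2., 192.,  27.]))]
```

View pics/side11.png

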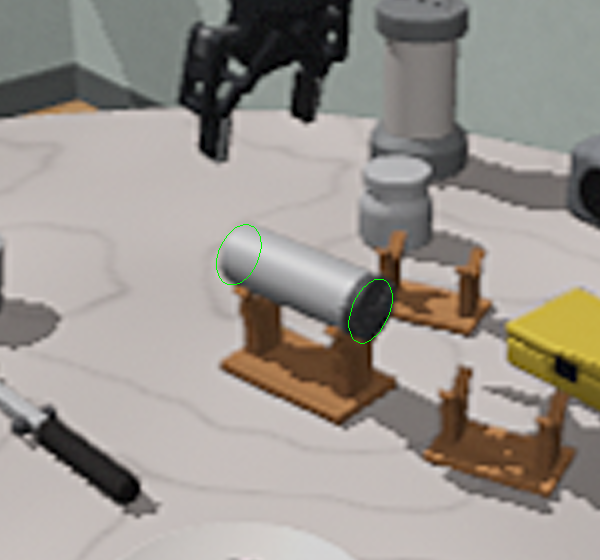

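View pics/wrist11.png

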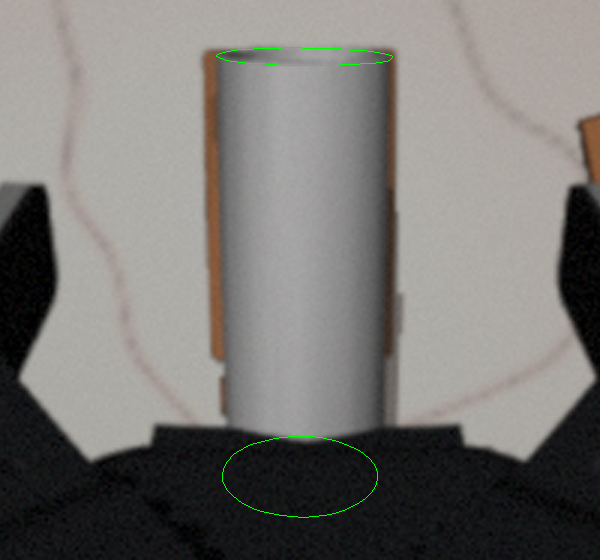

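Call:
servo_tool:
  delta_pos:
    - [0.031,0,-0.001]
    - [0.03,0,-0.0007]
    - [0,0.03,0]
    - [0,0.033,0]
  dr:
    - [0,0,0]
    - [0,0,0]
    - [0,0,0]
    - [0,0,0]
  grip: [1,1,1,1]

```text
t: 11.12
tool_pos: [0.5896, 0.0071, 0.1157]
tool_rot: [-1.139, 1.174, -0.964]
contact_force: [-0.5, -0.3, 0.0]
opening: 0.0854
```

```bash
python3 - <<'E'
from h import *
t,M=st()
print(M.T@(np.array([.5865,.009,.081])-t))
g=np.array([-np.sin(.135),np.cos(.135),0]); print('axis in tool',M.T@g)
E
```

```text
11.12 q [-0.2   0.1   1.8   0.19  1.3  -0.41] tcp [0.5896 0.0071 0.1157] F [-0.5 -0.3  0. ] op 0.0854
[[ 0.153 -0.01   0.988]
 [-0.971  0.183  0.153]
 [-0.182 -0.983  0.018]]
[ 0.00400736  0.03446012 -0.00346188]
axis in tool [-0.98298461  0.18279196  0.01812075]
```

Call:
servo_tool:
  delta_pos:
    - [0.002,0.017,-0.0017]
    - [0.002,0.017,-0.0017]
    - [0,0,0]
  dr:
    - [-0.5,-0.5,0]
    - [-0.4,-0.5,0]
    - [0,0,0]
  grip: [1,1,1]

```text
t: 11.5
tool_pos: [0.5844, 0.0113, 0.0777]
tool_rot: [-1.164, 1.17, -0.939]
contact_force: [0.2, -0.1, 0.2]
opening: 0.0852
```

Call:
servo_tool:
  delta_pos:
    - [0,0,0]
    - [0,0,0]
    - [0,0,0]
    - [0,0,0]
    - [0,0,0]
  dr:
    - [0,0,0]
    - [0,0,0]
    - [0,0,0]
    - [0,0,0]
    - [0,0,0]
  grip: [0.8,0.5,0.3,0.2,0.2]

```text
t: 12.12
tool_pos: [0.5867, 0.0106, 0.0811]
tool_rot: [-1.162, 1.165, -0.943]
contact_force: [-0.1, -0.2, -0.8]
opening: 0.0469
```

```bash
python3 - <<'E'
from h import *
t,M=st()
g=np.array([-np.sin(.135),np.cos(.135),0]); print('axis in tool',M.T@g,'mid in tool',M.T@(np.array([.5865,.008,.085])-t))
E
```

```text
12.12 q [-0.19  0.14  1.81  0.18  1.25 -0.43] tcp [0.5867 0.0106 0.0811] F [-0.1 -0.2 -0.8] op 0.0469
[[ 0.176 -0.026  0.984]
 [-0.968  0.178  0.177]
 [-0.18  -0.984  0.006]]
axis in tool [-0.98269225  0.18009946  0.04336033] mid in tool [ 0.00182294 -0.0043361  -0.00063023]
```

Call:
servo_tool:
  delta_pos:
    - [-0.002,-0.011,0]
    - [-0.006,-0.034,0]
    - [-0.009,-0.049,0]
    - [-0.009,-0.049,0]
    - [0,0,0]
  dr:
    - [0,0,0]
    - [0,0,0]
    - [0,0,0]
    - [0,0,0]
    - [0,0,0]
  grip: [0.2,0.2,0.2,0.2,0.2]

```text
t: 12.75
tool_pos: [0.5844, 0.0102, 0.2316]
tool_rot: [-1.165, 1.168, -0.941]
contact_force: [0.2, -0.6, -0.9]
opening: 0.0467
```

```bash
python3 - <<'E'
from h import *
t,M=st()
print(M.T@[0,0,-1])
cv2.imwrite('pics/w12.png',ctrl.get_image('wrist')[:,:,::-1])
cv2.imwrite('pics/s12.png',ctrl.get_image('side')[:,:,::-1])
E
```

```text
12.75 q [-0.19 -0.01  1.71  0.17  1.51 -0.38] tcp [0.5844 0.0102 0.2316] F [ 0.2 -0.6 -0.9] op 0.0467
[[ 0.175 -0.03   0.984]
 [-0.968  0.178  0.177]
 [-0.181 -0.984  0.002]]
[ 0.18060585  0.98355317 -0.00216494]
```

View pics/s12.png

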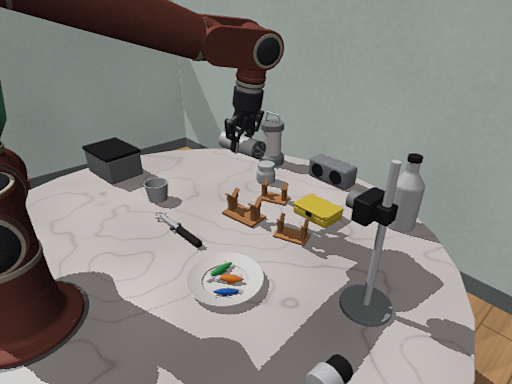

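View pics/w12.png

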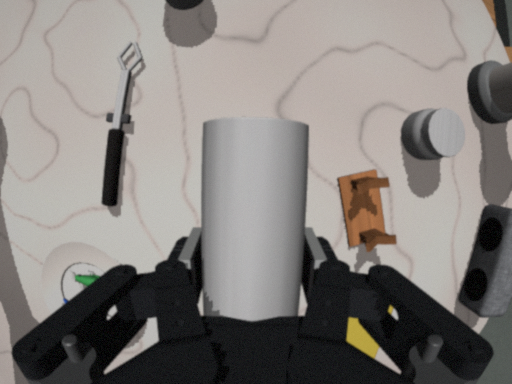

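Call:
servo_tool:
  delta_pos:
    - [0,0,0]
    - [0,0,0]
    - [0,0,0]
    - [0,0,0]
    - [0,0,0]
  dr:
    - [1.8,9.8,0]
    - [1.8,9.8,0]
    - [1.8,9.8,0]
    - [1.8,9.8,0]
    - [1.8,9.8,0]
  grip: [0.2,0.2,0.2,0.2,0.2]

```text
t: 13.48
tool_pos: [0.5751, 0.0112, 0.212]
tool_rot: [-0.626, 1.757, -1.586]
contact_force: [-0.2, -0.0, -1.0]
opening: 0.0466
```

Call:
servo_tool:
  delta_pos:
    - [0,0,0]
    - [0,0,0]
    - [0,0,0]
    - [0,0,0]
    - [0,0,0]
  dr:
    - [1.8,9.8,0]
    - [1.8,9.8,0]
    - [1.8,9.8,0]
    - [1.8,9.8,0]
    - [1.8,9.8,0]
  grip: [0.2,0.2,0.2,0.2,0.2]

```text
t: 14.1
tool_pos: [0.5666, 0.0119, 0.1966]
tool_rot: [0.19, 2.184, -2.175]
contact_force: [-0.2, 0.4, -1.4]
opening: 0.0467
```

```bash
python3 - <<'E'
from h import *
t,M=st()
print(M.T@[0,0,-1], 'mouth dir',M@[-.983,.18,0])
E
```

```text
14.1 q [-0.12 -0.13  1.88  0.02  1.27  1.5 ] tcp [0.5666 0.0119 0.1966] F [-0.2  0.4 -1.4] op 0.0467
[[-0.991  0.125 -0.049]
 [ 0.049  0.001 -0.999]
 [-0.125 -0.992 -0.007]]
[0.12466761 0.99217456 0.00690165] mouth dir [ 0.99659144 -0.04851467 -0.05604316]
```

```bash
cat >> h.py <<'E'
U2=np.array([-.983,.18,0]);U2/=np.linalg.norm(U2)
def tgt2(mid,g):
    global U,MID
    U=U2;MID=np.array([.0018,-.0043,0]); return target(mid,g)
E
python3 - <<'E'
from h import *
P,Mt=tgt2([.558,-.09,.25],[-.015,-1,0])
print(P,Mt.round(2));steps(P,Mt,10)
E
```

```text
[ 0.55796183 -0.09254478  0.24609454] [[ 0.01 -0.   -1.  ]
 [ 0.98 -0.18  0.01]
 [-0.18 -0.98  0.  ]]
total tool rot deg [13.74 86.98  2.86] world delta [-0.0087 -0.1044  0.0495] tool delta [-0.0028 -0.0503  0.1044]
0 [-0.0003 -0.005   0.0104] [1.37 8.7  0.29]
1 [-0.0019 -0.0048  0.0104] [1.37 8.7  0.29]
2 [-0.0035 -0.0045  0.0101] [1.37 8.7  0.29]
3 [-0.005  -0.0043  0.0096] [1.37 8.7  0.29]
4 [-0.0064 -0.004   0.0088] [1.37 8.7  0.29]
5 [-0.0077 -0.0038  0.0078] [1.37 8.7  0.29]
6 [-0.0088 -0.0036  0.0067] [1.37 8.7  0.29]
7 [-0.0097 -0.0034  0.0053] [1.37 8.7  0.29]
8 [-0.0104 -0.0032  0.0039] [1.37 8.7  0.29]
9 [-0.0109 -0.0031  0.0023] [1.37 8.7  0.29]
```

Call:
servo_tool:
  delta_pos:
    - [0,-0.008,0.01]
    - [-0.002,-0.008,0.01]
    - [-0.0035,-0.007,0.01]
    - [-0.005,-0.007,0.0095]
    - [-0.006,-0.007,0.009]
  dr:
    - [1.4,8.7,0.3]
    - [1.4,8.7,0.3]
    - [1.4,8.7,0.3]
    - [1.4,8.7,0.3]
    - [1.4,8.7,0.3]
  grip: [0.2,0.2,0.2,0.2,0.2]

```text
t: 14.72
tool_pos: [0.5511, -0.038, 0.2202]
tool_rot: [-0.89, -1.678, 1.831]
contact_force: [-0.4, -0.6, -0.9]
opening: 0.0469
```

Call:
servo_tool:
  delta_pos:
    - [-0.0075,-0.007,0.008]
    - [-0.009,-0.007,0.0065]
    - [-0.0095,-0.0065,0.005]
    - [-0.0105,-0.006,0.004]
  dr:
    - [1.4,8.7,0.3]
    - [1.4,8.7,0.3]
    - [1.4,8.7,0.3]
    - [1.4,8.7,0.3]
  grip: [0.2,0.2,0.2,0.2]

```text
t: 15.22
tool_pos: [0.5405, -0.0777, 0.2415]
tool_rot: [-1.254, -1.162, 1.427]
contact_force: [0.1, -0.6, -1.7]
opening: 0.0471
```

```bash
python3 - <<'E'
from h import *
t,M=st()
print('mouth dir',M@U2)
P,Mt=tgt2([.558,-.13,.24],[-.015,-1,0])
steps(P,Mt,4)
for n in('side','scene','wrist'):cv2.imwrite(f'pics/{n}13.png',ctrl.get_image(n)[:,:,::-1])
E
```

```text
15.22 q [-0.19 -0.12  1.79 -0.18  1.47  2.87] tcp [ 0.5405 -0.0777  0.2415] F [ 0.1 -0.6 -1.7] op 0.0471
[[-0.1   -0.035 -0.994]
 [ 0.981 -0.172 -0.092]
 [-0.168 -0.984  0.051]]
mouth dir [ 0.0917467  -0.99570677 -0.01227061]
total tool rot deg [-1.83  6.58  0.54] world delta [ 0.0175 -0.0549 -0.0054] tool delta [-0.0547  0.0141 -0.0126]
0 [-0.0137  0.0035 -0.0032] [-0.46  1.64  0.14]
1 [-0.0136  0.0036 -0.0035] [-0.46  1.64  0.14]
2 [-0.0134  0.0037 -0.0039] [-0.46  1.64  0.14]
3 [-0.0133  0.0037 -0.0042] [-0.46  1.64  0.14]
```

View pics/scene13.png

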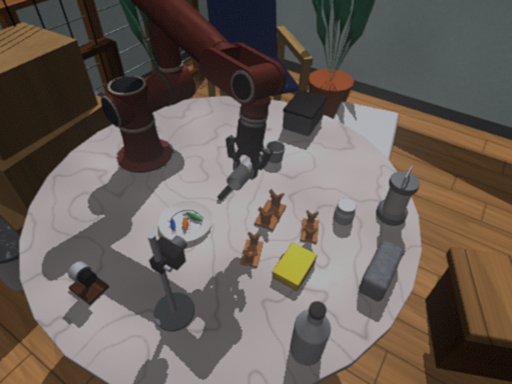

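View pics/wrist13.png

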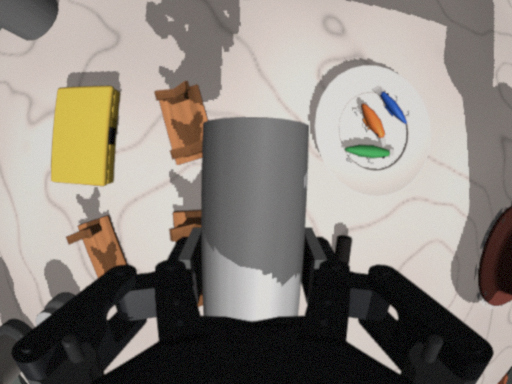

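View pics/side13.png

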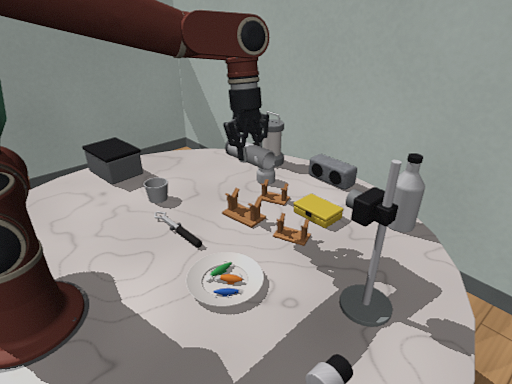

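Call:
servo_tool:
  delta_pos:
    - [-0.0137,0.003,-0.003]
    - [-0.0136,0.003,-0.0035]
    - [-0.0134,0.003,-0.004]
    - [-0.0133,0.003,-0.004]
    - [0,0,0]
  dr:
    - [-0.5,1.6,0.1]
    - [-0.5,1.6,0.1]
    - [-0.4,1.6,0.1]
    - [-0.4,1.6,0.1]
    - [0,0,0]
  grip: [0.2,0.2,0.2,0.2,0.2]

```text
t: 16.0
tool_pos: [0.5588, -0.1356, 0.2358]
tool_rot: [-1.341, -1.113, 1.333]
contact_force: [0.1, -0.4, -0.6]
opening: 0.0468
```

```bash
python3 - <<'E'
from h import *
t,M=st()
print('mouth dir',M@U2)
P,Mt=tgt2([.557,-.195,.237],[-.015,-1,0])
steps(P,Mt,4)
import pickle
out={}
for n in('side','scene'):
    im=ctrl.get_image(n);p=par(n);cv2.imwrite(f'pics/{n}14.png',im[:,:,::-1])
    out[n]=(p,im,ctrl.masks_of(n,'tumbler'),ctrl.masks_of(n,'camera_lens'))
    for a in out[n][2]+out[n][3]: print(n,round(a['score'],2),np.round(a['extent']))
pickle.dump(out,open('d14.pkl','wb'))
E
```

```text
16.0 q [-0.29 -0.08  1.77 -0.17  1.41  2.89] tcp [ 0.5588 -0.1356  0.2358] F [ 0.1 -0.4 -0.6] op 0.0468
[[ 0.008 -0.002 -1.   ]
 [ 0.984 -0.176  0.009]
 [-0.176 -0.984  0.001]]
mouth dir [-0.0085035  -0.99995584 -0.00400192]
total tool rot deg [0.03 0.37 0.23] world delta [-0.0018 -0.062  -0.0027] tool delta [-0.0605  0.0136  0.0013]
0 [-0.0151  0.0034  0.0003] [0.01 0.09 0.06]
1 [-0.0151  0.0034  0.0003] [0.01 0.09 0.06]
2 [-0.0151  0.0034  0.0003] [0.01 0.09 0.06]
3 [-0.0151  0.0034  0.0002] [0.01 0.09 0.06]
side 0.65 [246. 152. 296. 176.]
side 0.77 [349. 185. 397. 223.]
side 0.35 [217. 272. 241. 280.]
scene 0.62 [255. 191. 286. 232.]
scene 0.56 [219. 174. 244. 205.]
scene 0.62 [150. 237. 191. 273.]
```

View pics/scene14.png

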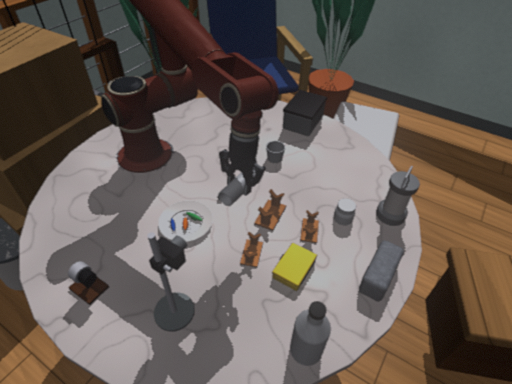

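View pics/side14.png

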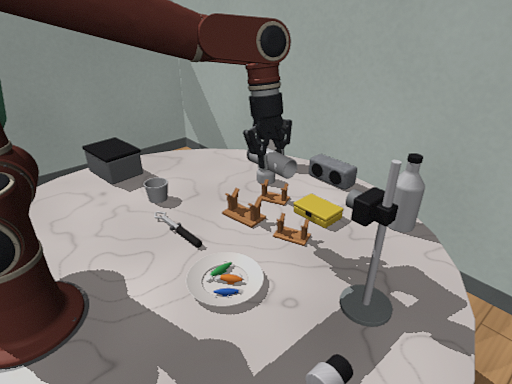

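Clear path. Approach.

Call:
servo_tool:
  delta_pos:
    - [-0.015,0.003,0.0003]
    - [-0.015,0.003,0.0003]
    - [-0.015,0.003,0.0003]
    - [-0.015,0.003,0.0003]
    - [0,0,0]
  dr:
    - [0,0.1,0.1]
    - [0,0.1,0.1]
    - [0,0.1,0]
    - [0,0.1,0]
    - [0,0,0]
  grip: [0.2,0.2,0.2,0.2,0.2]

```text
t: 16.92
tool_pos: [0.5568, -0.1999, 0.2351]
tool_rot: [-1.348, -1.108, 1.331]
contact_force: [-1.0, 0.6, -1.4]
opening: 0.047
```

```bash
cat > chk.py <<'E'
from h import *
import sys
tag=sys.argv[1]
t,M=st(); g=M@U2; mid=t+M@[.0018,-.0043,0]
print('mid',mid.round(4),'mouth',(mid+.065*g).round(4),'dir',g.round(3))
a=np.linspace(0,6.283,50); e1=M[:,2]; e2=np.cross(g,e1)
for n in('side','scene'):
    im=ctrl.get_image(n);p=par(n);k=5;im=cv2.resize(im,None,fx=k,fy=k,interpolation=2)
    for s in(-.065,.065):
        q=proj(p,mid+g*s+.024*(np.cos(a)[:,None]*e1+np.sin(a)[:,None]*e2))*k+k/2
        cv2.polylines(im,[q.astype(np.int32)],True,(0,255,0),1)
    L=np.array([.5565,-.366,.2365])
    q=proj(p,[L,L+[0,.08,0]])*k+k/2
    cv2.line(im,tuple(map(int,q[0])),tuple(map(int,q[1])),(255,0,0),1)
    c=(proj(p,[[.557,-.29,.237]])[0]*k).astype(int)
    cv2.imwrite(f'pics/{n}_{tag}.png',im[max(0,c[1]-290):c[1]+290,max(0,c[0]-380):c[0]+380,::-1])
E
python3 chk.py a
```

```text
16.93 q [-0.4  -0.05  1.74 -0.17  1.38  2.79] tcp [ 0.5568 -0.1999  0.2351] F [-1.   0.6 -1.4] op 0.047
[[ 0.013 -0.001 -1.   ]
 [ 0.983 -0.181  0.013]
 [-0.181 -0.984 -0.001]]
mid [ 0.5568 -0.1973  0.239 ] mouth [ 0.556  -0.2623  0.239 ] dir [-0.013 -1.     0.   ]
```

View pics/side_a.png

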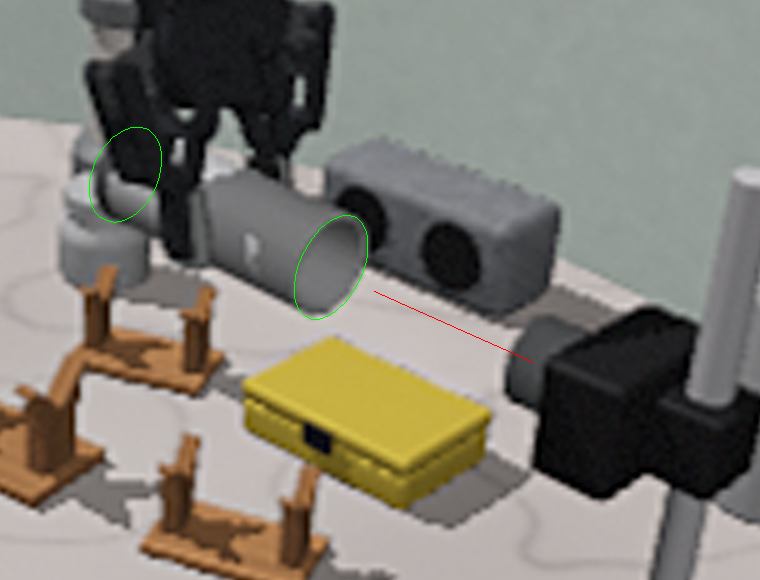

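View pics/scene_a.png

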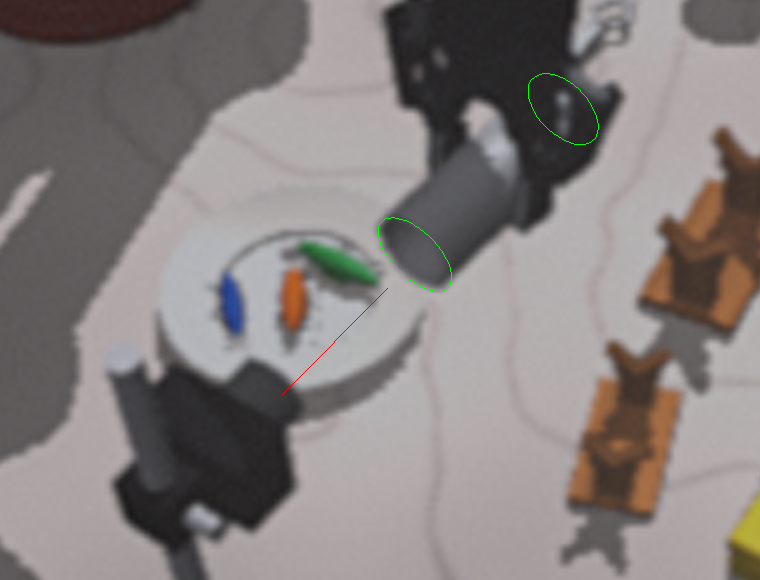

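```bash
cat > ov.py <<'E'
from h import *
import pickle
D=pickle.load(open('d0.pkl','rb'));a=np.linspace(0,6.283,60)
def draw(L,yaw,tag):
    d=np.array([-np.sin(yaw),np.cos(yaw),0]); e1=np.array([np.cos(yaw),np.sin(yaw),0]);e2=np.array([0,0,1.]);L=np.array(L)
    out=[]
    for n,b in(('side',(335,150,415,225)),('scene',(140,220,210,290))):
        p,im,_=D[n];k=6;im=cv2.resize(im,None,fx=k,fy=k,interpolation=2)
        def ring(c,r,col): cv2.polylines(im,[(proj(p,c+r*(np.cos(a)[:,None]*e1+np.sin(a)[:,None]*e2))*k+k/2).astype(np.int32)],True,col,1)
        ring(L,.019,(0,255,0)); ring(L-d*.02,.019,(0,255,255))
        P=L-d*.075
        for z in(.342,):
            cv2.polylines(im,[(proj(p,np.c_[P[0]+.008*np.cos(a),P[1]+.008*np.sin(a),0*a+z])*k+k/2).astype(np.int32)],True,(255,0,0),1)
        for s in(-.008,.008):
            q=(proj(p,[[P[0]+s,P[1],.342],[P[0]+s,P[1],.0]])*k+k/2).astype(int); cv2.line(im,tuple(map(int,q[0])),tuple(map(int,q[1])),(255,0,0),1)
        out.append(im[b[1]*k:b[3]*k,b[0]*k:b[2]*k])
    h=max(o.shape[0] for o in out)
    I=np.hstack([np.pad(o,((0,h-o.shape[0]),(0,0),(0,0))) for o in out]);I=cv2.resize(I,None,fx=800/I.shape[1],fy=800/I.shape[1])
    cv2.imwrite(f'pics/ov_{tag}.png',I[:,:,::-1])
E
python3 -c "
from ov import *
draw([.5567,-.366,.2365],0.0,'a')"
```

```text
(no output)
```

View pics/ov_a.png

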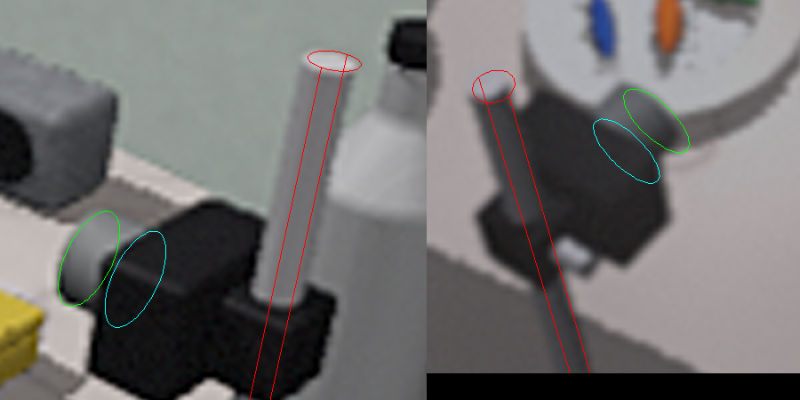

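```bash
python3 -c "
from ov import *
draw([.554,-.367,.2365],0.0,'b');draw([.555,-.368,.239],0.05,'c')"
```

```text
(no output)
```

View pics/ov_b.png

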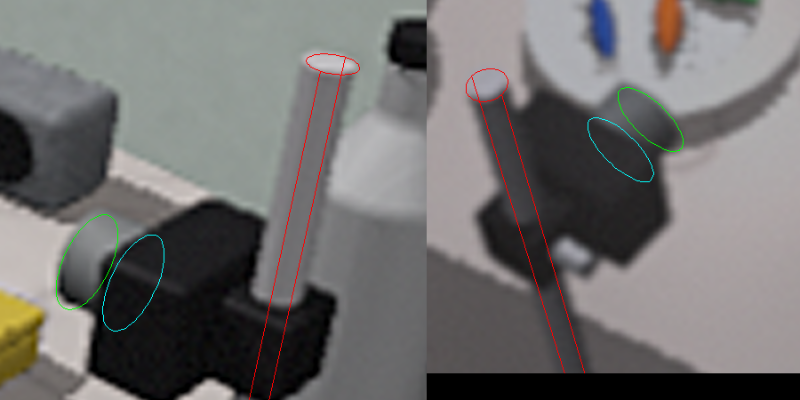

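View pics/ov_c.png

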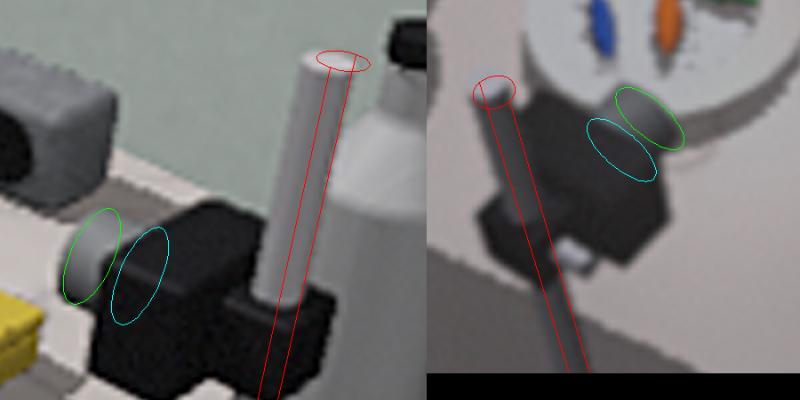

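Call:
servo_tool:
  delta_pos:
    - [-0.01,0.0025,0.001]
    - [-0.009,0.002,0.001]
    - [-0.005,0.001,0.0005]
    - [0,0,0]
    - [0,0,0]
  dr:
    - [0,-0.3,0]
    - [0,-0.3,0]
    - [0,0,0]
    - [0,0,0]
    - [0,0,0]
  grip: [0.2,0.2,0.2,0.2,0.2]

```text
t: 17.65
tool_pos: [0.5542, -0.2243, 0.2338]
tool_rot: [-1.34, -1.117, 1.342]
contact_force: [0.6, 0.3, -1.0]
opening: 0.0469
```

```bash
sed -i 's/\[.5565,-.366,.2365\]/[.554,-.367,.2375]/' chk.py; python3 chk.py b
```

```text
17.65 q [-0.44 -0.04  1.73 -0.17  1.38  2.73] tcp [ 0.5542 -0.2243  0.2338] F [ 0.6  0.3 -1. ] op 0.0469
[[-0.    -0.001 -1.   ]
 [ 0.984 -0.18  -0.   ]
 [-0.18  -0.984  0.001]]
mid [ 0.5542 -0.2217  0.2377] mouth [ 0.5542 -0.2867  0.2377] dir [ 0. -1. -0.]
```

View pics/side_b.png

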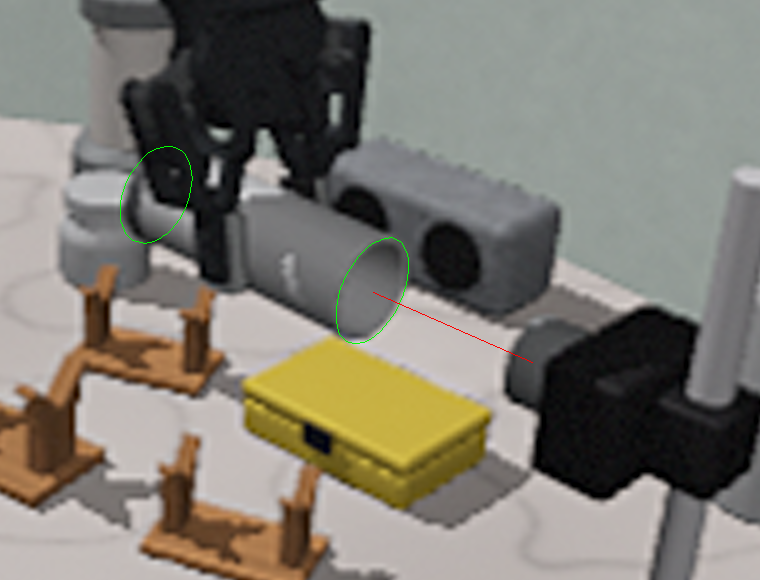

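View pics/scene_b.png

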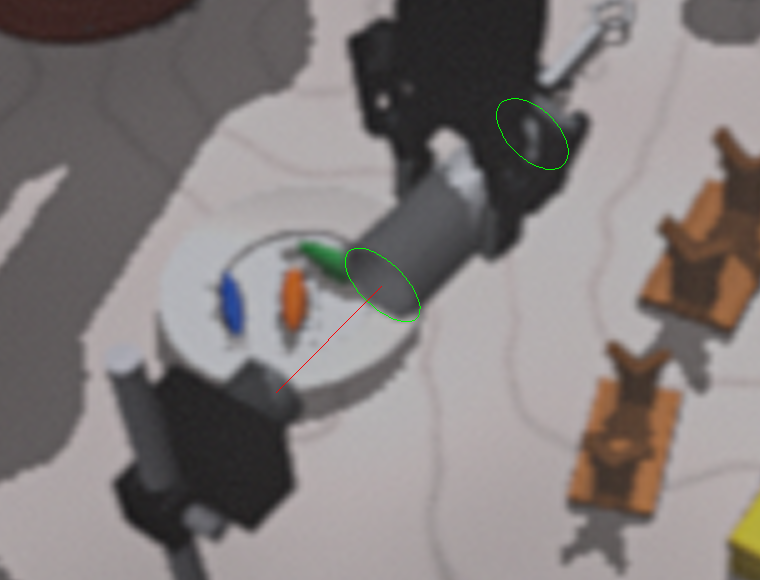

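Call:
servo_tool:
  delta_pos:
    - [0,0,0]
    - [0,0,0]
    - [0,0,0]
  dr:
    - [0,0,0]
    - [0,0,0]
    - [0,0,0]
  grip: [0.2,0.2,0.2]

```text
t: 18.12
tool_pos: [0.5543, -0.2237, 0.2339]
tool_rot: [-1.34, -1.118, 1.342]
contact_force: [0.9, -0.2, -1.8]
opening: 0.0467
```

```bash
python3 -c "
from h import *
st(); print(ctrl.finish_job())"
```

```text
18.12 q [-0.44 -0.04  1.73 -0.17  1.38  2.73] tcp [ 0.5543 -0.2237  0.2339] F [ 0.9 -0.2 -1.8] op 0.0467
[[-0.001 -0.001 -1.   ]
 [ 0.984 -0.18  -0.001]
 [-0.18  -0.984  0.001]]
the job is handed in; nothing more can be done
None
```

I laid the tumbler in the large V cradle, let go of it and backed the gripper off. I then picked it up again, turned it half round and held it in front of the lens. I handed the job in at 18.1 s of the 51 s allowed, still gripping it; no verdict is reported.

- **Cradle:** With the gripper clear, the tumbler in the side and wrist pictures matched a model lying at (0.5865, 0.008, 0.085) m, along the groove and on both saddles.
- **Final pose:** The tumbler is level with its mouth at about (0.554, -0.287, 0.238) m. I measured the lens at about (0.554, -0.367, 0.2375) m, so the mouth is about 80 mm ahead, on the lens axis to within a few mm, and facing it squarely. The outline drawn from that pose matched both the side and scene pictures. The opening is 47 mm and the arm is still.
- **One disagreement:** My first estimate of the lens position was about 3 mm off in the scene picture. I corrected it by overlaying the post and lens barrel on both pictures, and the result is good to about 2 to 3 mm.
- **Other objects:** No contact with the camera or the other objects showed in the pictures or in the force readings. I did not measure how far the other objects might have moved.

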